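Change over the hose-nipple machine and hang up the used push forks

TASK

Change the nipple machine over to the next hose size: take the green-handled push fork from the carrying rack, stand it fully down in the machine's holder, and thread the orange-knobbed locking pin through both cheeks and the fork until its shoulder meets the cheek. Hang all the black-handled forks by their handles on the one hook, largest first, so that the largest hangs at the back next to the post and each smaller one in front of the larger. The fitting and the hanging may be done in either order; leave the other things on the bench alone.

Things in the scene. Friction and masses are not known exactly. Their poses are not given: they have to be found in the camera images.
- next_fork: Loose aluminium horseshoe block with a green handle, 74 mm wide (y), 26 thick (x), 66 high, ~280 g, on two legs (slot 30 mm wide). On top a rigid strap handle, 50 mm wide (y), 10 thick (x): window 30 mm wide, 36 high, under a bar 12 mm high. Origin: centre of underside; z up; faces alike. For the next size: goes in the holder. Has a 12 mm hole along x, see next_fork_hole.
- fork_xl: Loose aluminium horseshoe block with a black handle, 92 mm wide (y), 26 thick (x), 76 high, ~400 g, on two legs (slot 40 mm wide). On top a rigid strap handle, 50 mm wide (y), 10 thick (x): window 30 mm wide, 36 high, under a bar 12 mm high. Origin: centre of underside; z up; faces alike. A used fork, absent (None) in some starts; its cross hole is not used.
- fork_l: Loose aluminium horseshoe block with a black handle, 80 mm wide (y), 26 thick (x), 68 high, ~320 g, on two legs (slot 33 mm wide). On top a rigid strap handle, 50 mm wide (y), 10 thick (x): window 30 mm wide, 36 high, under a bar 12 mm high. Origin: centre of underside; z up; faces alike. A used fork, absent (None) in some starts; its cross hole is not used.
- fork_m: Loose aluminium horseshoe block with a black handle, 68 mm wide (y), 26 thick (x), 60 high, ~250 g, on two legs (slot 26 mm wide). On top a rigid strap handle, 50 mm wide (y), 10 thick (x): window 30 mm wide, 36 high, under a bar 12 mm high. Origin: centre of underside; z up; faces alike. A used fork, absent (None) in some starts; its cross hole is not used.
- fork_s: Loose aluminium horseshoe block with a black handle, 56 mm wide (y), 26 thick (x), 52 high, ~180 g, on two legs (slot 18 mm wide). On top a rigid strap handle, 50 mm wide (y), 10 thick (x): window 30 mm wide, 36 high, under a bar 12 mm high. Origin: centre of underside; z up; faces alike. A used fork, absent (None) in some starts; its cross hole is not used.
- pin: Loose locking pin, 90 g, level: orange knob 22 x 22 x 26 mm long (centre x = -33 mm), collar 16 mm dia, 20 long, steel shank 8 mm dia, 66 long, last 6 mm tapered to 4. Origin on the axis at the shoulder (collar meets shank); x to the nose. Starts in two open-topped notched posts of its rest (1 mm play, walls up to its axis), 125 mm above the bench, nose to the machine's +y; lift straight up.
- machine: Fixed hose-nipple machine, red base 170 mm deep (x), 740 long (y). Origin at bench height under the holder's centre; y along the guide bars (tops 93 mm high) to the hose clamp (face at y = 107 mm, top 193 high); -y to the black headstock (face at y = -190 mm, top 185 high); x away from the robot, z up. Pin rest at x = -68, y = -135 to 0 mm.
- holder_floor (a point): Centre of the fork holder's floor on the machine, 100 mm above the bench; machine axes. A pocket open at the top: two grey upright cheeks 12 mm thick, inner faces at y = -14.5 and 14.5 mm; end walls with inner faces at x = -38.4 and 38.4 mm; 60 mm high, then flared lips to 70 mm. The fork drops in with its thickness along machine y, either way round.
- holder_hole (a point): Mouth of the pin hole on the outer face of the -y cheek, 148 mm above the bench; machine axes. Both cheeks have a 10 mm hole on this line along y (1.5 mm countersunk); a seated fork's hole lies on it too. The pin goes in here towards +y; fully home, its origin (shoulder) is at this point.
- rack: Loose grey carrying rack, 108 mm (x) x 259 mm (y), 34 mm high, 2 kg. Five grooves run along x, 29 mm wide, 26 mm deep, floor 8 mm above the bench, at y = -96, -48, 0, 48, 96 mm; at the start each fork stands in one, in any order, its thickness along the rack's y. Origin: centre of its underside; z up.
- hook_stand: Fixed stand with one long steel hook. Origin at bench height below the hook's root; the hook points along -x of this frame, roughly to the robot; z up. Behind the root a 25 mm square post, 285 mm high; base plate 130 x 130 x 10 mm.
- hook_root (a point): Point on the hook bar's centre line where it leaves the post, 250 mm above the bench; stand axes. The bar is 10 mm in diameter and runs level along -x for 150 mm.
- hook_tip (a point): Centre of the hook's round end (5 mm radius), 160 mm along -x from the root and 14 mm above the bar's centre line: the last part turns up.
- oil_bottle: Bystander: white bottle with red cap, diameter 56 mm, 150 mm high, loose. Origin centre of its underside.
- brass_coupling: Bystander: loose brass coupling standing on end, diameter 34 mm, 47 mm high. Origin centre of its underside.
- spanner: Bystander: loose steel spanner lying flat on the bench, x along it.
- fork_xl_eye (a point): Middle of the underside of the handle's top bar of fork_xl, which bears on the hook when it hangs: 112 mm above the fork's underside; axes as the fork. Absent with its fork.
- fork_l_eye (a point): Middle of the underside of the handle's top bar of fork_l, which bears on the hook when it hangs: 104 mm above the fork's underside; axes as the fork. Absent with its fork.
- fork_m_eye (a point): Middle of the underside of the handle's top bar of fork_m, which bears on the hook when it hangs: 96 mm above the fork's underside; axes as the fork. Absent with its fork.
- fork_s_eye (a point): Middle of the underside of the handle's top bar of fork_s, which bears on the hook when it hangs: 88 mm above the fork's underside; axes as the fork. Absent with its fork.
- next_fork_hole (a point): Centre of next_fork's cross hole, 48 mm above its underside; axes as the fork.
There are look-alikes about, which are no part of the job. What is shaped like the next_fork but yellow is not meant.

How it is judged:
By the outcome, as a careful person would: the job done as asked, in the order asked, and still so for the second after the job is handed in, with the robot touching nothing.
Of fork_xl, fork_l, fork_m, fork_s only 2 to 4 are there at a start; the rules pass over those that are not, and their reading is None.
At some moment in a run one of rack may be knocked a few centimetres aside while the robot is not near it.
It also fails if it takes over 210 s, if anything falls off the work surface, if the arm or the gripper's body presses on something with over 40 N, if the wrist force passes 120 N, or if a joint passes its speed limit or range.

ROBOT

A 7-joint arm with a two-finger parallel gripper is mounted at the origin on the work surface. World frame = base frame: x ahead of the robot, y to its left, z up, the work surface at z = 0. Lengths are in mm, angles in rad, forces in N, time in s.
With the tool pointing down it reaches from about 400 to 875 mm from the base axis. Payload 4.4 kg.
Tool frame: the origin (TCP) lies at the very end of the fingers, on their centre line; the grasp point (between the pads) lies 19 mm behind it; y points along the fingers, x is the direction in which the jaws open and shut, and the axes are right-handed (so a half turn about y gives the same grasp; the last joint's range is limited). The gripper opens to 85 mm and grips with 20 to 120 N. Pads are 22 mm wide; open, the fingers measure 114 mm over their backs; the gripper's body (76 mm by 85 mm) begins 54 mm behind the grasp point. The pads swing forward as they close: fully open they stand 13 mm farther back than shut.
Start: joints at [-1.256, 0.628, 0.038, 1.517, -0.027, 0.996, -0.02], TCP at [241.559, 603.463, 231.313] pointing down, gripper open.
Joint ranges: [-3.06, 3.06], [-0.37, 2.12], [-1.25, 1.32], [0.18, 2.47], [-1.1, 4.24], [0.23, 1.98], [-2.94, 2.94]. Speed limits (rad/s): [2.57, 2.57, 3.14, 3.14, 3.14, 3.14, 3.14].

INTERFACE

Orientations are given as [roll, pitch, yaw] about the fixed x, y, z axes, in that order (R = Rz(yaw) Ry(pitch) Rx(roll)).
In Python, from cell import ctrl, get_image, nets gives the robot as it stands. The module is installed in compiled form; this text tells all that it offers.
- The arm moves only by the tool step_arm, never from a script. Its argument "moves" is text: rows parted by semicolons, each of 7 numbers parted by spaces: the shift along the tool's x, y, z normalised to -1 to 1, where 1 is 0.05 m, then the turn, a rotation vector about the tool's x, y, z normalised to -1 to 1, where 1 is 0.12 rad, then the opening, from 0 (shut) to 1 (fully open). A call has 1 to 20 rows; each row shifts and turns the commanded pose from where the row before left it, along the tool's axes as they then stand; what a row does not reach is not made up. A row lasts 1/10 s, in which the tool goes at most 50 mm and 8.59 degrees, less where a joint would pass 70% of its speed; a pose out of reach is approached as far as the arm can. A call with a number of a shift or a turn outside -1 to 1 is refused whole. A call with a gripper value outside its range is refused whole. The fingers move at their own pace and stop on an object; the grip force is fixed at half the most. Time passes only in rows, so rows that do not move let the fingers close. It gives the time, the measured TCP pose, the force and the opening at its end, in the units of the state.
- ctrl.read_state(): the state, without advancing time (a new reading comes with each control period).
- get_image(name): name is "scene" or "top" or "wrist"; returns a dict with "color" (400x640x3 uint8, blue, green, red), "vertical_fov" (degrees; the focal length in pixels is half the picture's height over the tangent of half this angle, whatever the lens; pixels are square), "cx", "cy" (the principal point, pixels), "R" (3x3) and "t" (3): a world point X has camera coordinates R X + t; the wrist camera has in their place "T_tool_cam" (4x4, takes a point from camera to tool coordinates, whose origin is the TCP and whose axes are the tool frame's). Camera axes: x right, y down, z forward; pixel columns grow to the right and rows downward; lengths in mm; the calibration is good to about 2 mm. A picture is of the moment at which its call begins: read the wrist's pose just before it. There is no depth.
- ctrl.finish_job(): hands the job in, once; it reports no verdict.
Trained networks look in a picture, given as the dict that the camera call returned (one of the last four; its "shot" number tells which), for a name from the list of things; names that differ only in an ending like _2 or _b are one class to them, and where a whole thing is asked for, a point or a joint stands for the part that bears it (a point fixed in the world has none). Each returns a list of dicts, best first, with "conf" (0 to 1); they miss things now and then, are a little off and sometimes report something else, mostly with a low value. They report only what shows in the picture. A call takes as long as a camera call. They do not tell look-alikes from the thing itself.
- nets.find_in(picture, target): "position" ([x, y, z] in mm, in world coordinates, good to about 4 mm: the middle of the surface that is visible of it).
- nets.cut_out(picture, target): "pixels" (400x640 bool, what is visible of it).
- nets.place_of(picture, target): "position" ([x, y, z] in mm, in world coordinates, good to about 4 mm: a listed point, or the origin of a listed thing).
The state is a dict: "clock": time; "qpos": joint angles; "qd": joint speeds; "tau": joint torques, N m; "eef_pos": TCP position; "tool_rot": TCP orientation; "force": force on the tool from outside, world axes, zero at the start; "torque": the same for the moment, N m; "width": finger opening in mm.
Only numpy, scipy, OpenCV 4.12 (cv2) and the standard library are available. Lean on these libraries where they do the work, as an engineer would, in place of code of your own. Each camera call takes 0.05 s, during which the arm holds its last target.

## Working session

There is one attempt and no reset: what is moved stays moved. The work goes in short steps, Python scripts to look and compute and a tool call to move; the robot and the scene stay as the last step left them, time stands still between calls to the robot, and variables do not carry over. Pictures are saved under pics/ and viewed, and the job is handed in when it is done.

Besides the shell and the picture viewer there is one more tool, called after "Request:" as name(argument=value, ...) on one line, values as JSON. step_arm: Moves the arm, as the interface text tells. Scaled input: -1 to 1 covers 0.05 m each way for a shift and 0.12 rad each way for a turn. Its arguments: {"type":"object","properties":{"moves":{"type":"string"}},"required":["moves"]}

```bash
ls; mkdir -p pics
cat > h.py <<'E'
import numpy as np, cv2
from scipy.spatial.transform import Rotation as Ro
from cell import ctrl, get_image, nets
def Rt(s=None):
    s=s or ctrl.read_state()
    return Ro.from_euler('xyz',s['tool_rot']).as_matrix()
def proj(im,X):
    f=200/np.tan(np.radians(im['vertical_fov'])/2)
    c=np.array(im['R'])@np.array(X)+np.array(im['t'])
    return f*c[0]/c[2]+im['cx'], f*c[1]/c[2]+im['cy']
def wristRt(im,s):
    T=np.eye(4);T[:3,:3]=Rt(s);T[:3,3]=s['eef_pos']
    W=np.linalg.inv(T@np.array(im['T_tool_cam']))
    im['R']=W[:3,:3];im['t']=W[:3,3];return im
def ray(im,u,v):
    f=200/np.tan(np.radians(im['vertical_fov'])/2)
    R=np.array(im['R']);d=R.T@np.array([(u-im['cx'])/f,(v-im['cy'])/f,1]);o=-R.T@np.array(im['t'])
    return o,d
def onz(im,u,v,z):
    o,d=ray(im,u,v);return o+d*(z-o[2])/d[2]
E
python3 - <<'E'
from h import *
s=ctrl.read_state();print({k:np.round(v,3) for k,v in s.items()})
for n in ['scene','top','wrist']:
    im=get_image(n);cv2.imwrite(f'pics/{n}0.png',im['color'])
    print(n,im['vertical_fov'],im['cx'],im['cy'])
    if n!='wrist': print(np.round(-np.array(im['R']).T@im['t']),np.round(im['R'],3).tolist())
    else: print(np.round(im['T_tool_cam'],3))
E
```

```text
pics
{'clock': np.float64(0.0), 'qpos': array([-1.256,  0.629,  0.038,  1.518, -0.027,  0.996, -0.02 ]), 'qd': array([ 0.   ,  0.001, -0.001, -0.001, -0.001, -0.003, -0.001]), 'tau': array([ 0.0000e+00, -5.6341e+01,  1.2260e+00, -1.9345e+01,  1.1000e-02,
        1.1000e-02, -0.0000e+00]), 'eef_pos': array([241.328, 602.874, 230.387]), 'tool_rot': array([-1.571,  0.002,  1.19 ]), 'force': array([0.089, 0.291, 0.197]), 'torque': array([ 0.044, -0.04 , -0.011]), 'width': np.float64(85.384)}
scene 45.19820124215237 312.3674186621185 197.31225859156353
[ 996. -797. 1067.] [[0.854, 0.52, -0.002], [0.354, -0.584, -0.731], [-0.381, 0.623, -0.683]]
top 56.00485877676442 316.90651482100156 202.86734076132464
[2.680e+02 1.000e+00 1.452e+03] [[0.029, -1.0, -0.01], [-0.987, -0.027, -0.161], [0.161, 0.015, -0.987]]
wrist 58.42990654303477 324.4259486725107 192.5422469195287
[[ 1.00000e+00  2.00000e-03 -0.00000e+00 -4.76000e-01]
 [ 1.00000e-03 -3.26000e-01  9.45000e-01 -1.42909e+02]
 [ 2.00000e-03 -9.45000e-01 -3.26000e-01  8.36730e+01]
 [ 0.00000e+00  0.00000e+00  0.00000e+00  1.00000e+00]]
```

View pics/scene0.png

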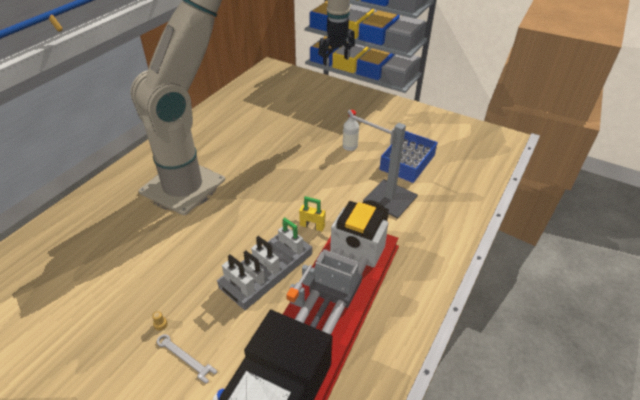

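View pics/top0.png

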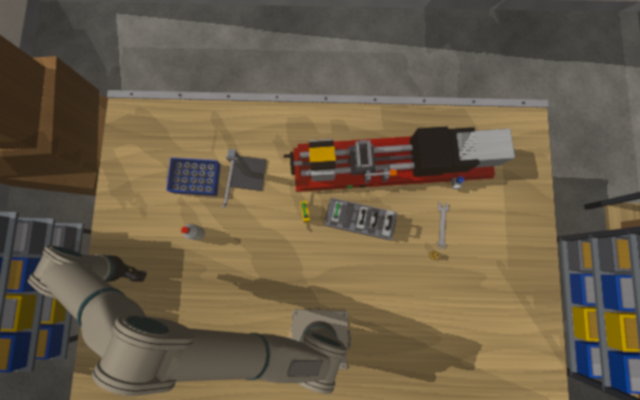

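View pics/wrist0.png

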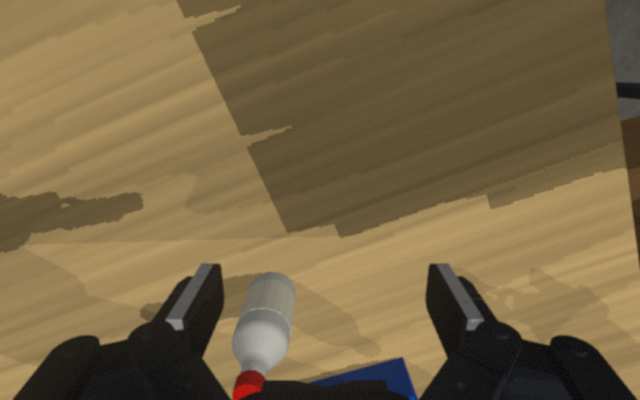

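The scene view shows the rack at about (265,265) holding one grey block with a green handle (290,235) and three with black handles. A yellow block with a green handle stands at (312,213). Also visible are the machine, its holder at (337,275), the orange knob at (293,294) and the hook at (352,113)–(398,130).

Run:
```python
from h import *
names=['next_fork','fork_xl','fork_l','fork_m','fork_s','pin','machine','rack','hook_stand','holder_floor','holder_hole','hook_root','hook_tip','oil_bottle','brass_coupling','next_fork_hole','spanner']
for n in ['top','scene']:
    im=get_image(n)
    for k in names:
        try:
            r=nets.place_of(im,k)
            print(n,k,[(np.round(d['position']).astype(int).tolist(),round(d['conf'],2)) for d in r[:4]])
        except Exception as e: print(n,k,e)
    c=im['color']
    if n=='top': cr=c[120:260,180:460]
    else: cr=c[180:380,200:420]
    cv2.imwrite(f'pics/{n}1c.png',cv2.resize(cr,None,fx=2.8,fy=2.8,interpolation=cv2.INTER_CUBIC))
```

```text
top next_fork [([466, 62, 0], 0.59), ([468, -59, 6], 0.57), ([605, 301, 252], 0.37)]
top fork_xl [([427, -240, 8], 0.68)]
top fork_l [([446, -147, 7], 0.72), ([442, -193, 10], 0.69)]
top fork_m [([446, -147, 7], 0.72), ([442, -193, 10], 0.69)]
top fork_s [([446, -147, 7], 0.72), ([442, -193, 10], 0.69)]
top pin [([603, -214, 128], 0.45)]
top machine [([661, -141, 2], 0.78)]
top rack [([446, -146, 1], 0.74)]
top hook_stand []
top holder_floor [([660, -145, 101], 0.82)]
top holder_hole [([668, -171, 148], 0.78)]
top hook_root [([605, 297, 253], 0.81)]
top hook_tip [([446, 318, 262], 0.7), ([465, -49, 56], 0.52), ([378, 479, 1], 0.28)]
top oil_bottle [([377, 479, -2], 0.51)]
top brass_coupling [([320, -434, -3], 0.51)]
top next_fork_hole [([467, -52, 57], 0.64), ([467, 67, 49], 0.55)]
top spanner [([431, -466, -3], 0.49)]
scene next_fork [([468, -54, 10], 0.75), ([465, 69, -5], 0.74)]
scene fork_xl [([426, -241, 13], 0.86)]
scene fork_l [([444, -150, 15], 0.96), ([442, -193, 9], 0.63)]
scene fork_m [([444, -150, 15], 0.96), ([442, -193, 9], 0.63)]
scene fork_s [([444, -150, 15], 0.96), ([442, -193, 9], 0.63)]
scene pin [([598, -218, 124], 0.72), ([608, 300, 252], 0.61)]
scene machine [([663, -138, 3], 0.86)]
scene rack [([440, -146, -4], 0.91)]
scene hook_stand [([442, -193, 93], 0.74), ([608, 303, 1], 0.72), ([443, -150, 12], 0.47)]
scene holder_floor [([665, -144, 100], 0.77)]
scene holder_hole [([665, -165, 152], 0.67)]
scene hook_root [([607, 299, 255], 0.75), ([663, -142, 0], 0.62)]
scene hook_tip [([447, 324, 265], 0.77)]
scene oil_bottle []
scene brass_coupling [([315, -426, -2], 0.74)]
scene next_fork_hole [([464, 70, 49], 0.84), ([465, -51, 58], 0.68)]
scene spanner [([435, -461, -2], 0.69), ([316, -428, 0], 0.5)]
```

View pics/scene1c.png

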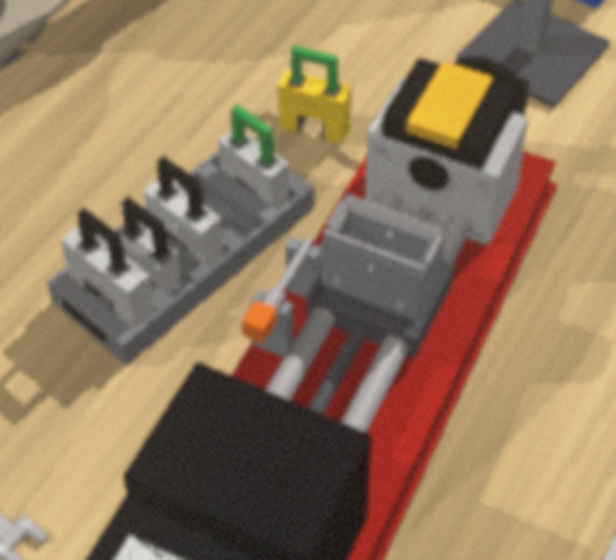

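View pics/top1c.png

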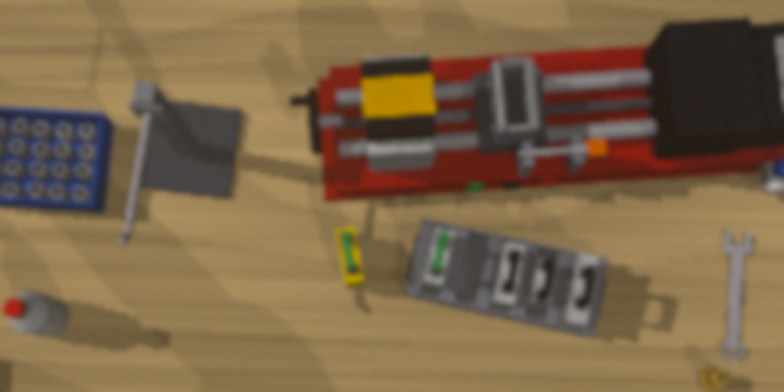

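The enlarged crop settles the candidates for next_fork: the grey block with a green handle at scene (290,235), in the rack, and the yellow block with a green handle at (312,213), off the rack. The grey one in the rack fits, since yellow is ruled out. Next I'll lift and swing over the rack.

Request:
step_arm(moves="0 -1 0 0 0 0 1;0 -1 0 0 0 0 1;0 -1 0 0 0 0 1;0 -0.6 0 0 0 0 1")

```text
clock: 2.35
eef_pos: [242.0, 604.3, 416.1]
tool_rot: [-1.571, -0.006, 1.19]
force: [0.2, 0.8, 0.2]
width: 85.9
```

Request:
step_arm(moves="-0.2 0 -0.9 0 0.6 0 1;-0.2 0 -0.9 0 0.6 0 1;-0.2 0 -0.9 0 0.6 0 1;-0.2 0 -0.9 0 0.6 0 1;-0.2 0 -0.9 0 0.6 0 1;-0.2 0 -0.9 0 0.6 0 1;-0.2 0 -0.9 0 0.6 0 1;-0.2 0 -0.9 0 0.6 0 1;-0.2 0 -0.9 0 0.6 0 1;-0.2 0 -0.9 0 0.6 0 1;-0.2 0 -0.9 0 0.6 0 1;-0.2 0 -0.9 0 0.6 0 1;-0.2 0 -0.9 0 0.6 0 1;-0.2 0 -0.9 0 0.6 0 1;-0.2 0 -0.9 0 0.6 0 1;-0.2 0 -0.9 0 0.6 0 1;-0.2 0 -0.9 0 0.6 0 1;-0.2 0 -0.9 0 0.6 0 1;-0.2 0 -0.9 0 0.6 0 1;0 0 0 0 0.5 0 1")

```text
clock: 4.35
eef_pos: [495.3, -171.9, 412.3]
tool_rot: [-1.575, -0.001, -0.253]
force: [-0.2, 0.7, 0.5]
width: 85.5
```

```bash
cat >> h.py <<'E'
def plan(x=None,y=None,z=None,yaw=None,n=None):
    s=ctrl.read_state();R=Rt(s);p=np.array(s['eef_pos'])
    t=np.array([p[0] if x is None else x,p[1] if y is None else y,p[2] if z is None else z])
    d=R.T@(t-p)/50
    cur=np.arctan2(R[1,0],R[0,0])
    print('pos',p.round(1),'yaw',round(cur,4),'rot',np.round(s['tool_rot'],3),'F',np.round(s['force'],1),'w',round(s['width'],1),'t',round(s['clock'],1))
    print('shift tool units',d.round(3),'turn y units',None if yaw is None else round(-((yaw-cur+np.pi)%(2*np.pi)-np.pi)/0.12,3))
    if yaw is not None:
        R2=Ro.from_euler('z',yaw-cur).as_matrix()@R
        print('shift after turn',(R2.T@(t-p)/50).round(3))
E
python3 - <<'E'
from h import *
plan()
s=ctrl.read_state();im=get_image('wrist');cv2.imwrite('pics/w1.png',im['color'])
E
```

```text
pos [ 495.3 -171.9  412.3] yaw -0.2528 rot [-1.575e+00 -1.000e-03 -2.530e-01] F [-0.2  0.7  0.5] w 85.5 t 4.3
shift tool units [0. 0. 0.] turn y units None
```

View pics/w1.png

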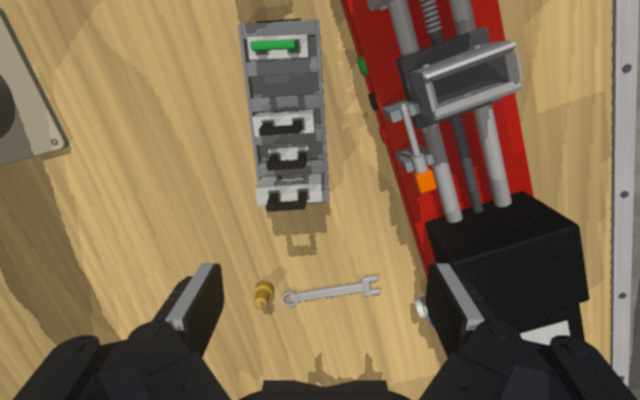

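The wrist view shows the rack at (285,115), the green-handled block at the top (275,45), three black-handled ones at (282,128), (288,158) and (288,198), the holder at (465,80) and the pin with its orange knob at (426,181).

```bash
cat >> h.py <<'E'
def wim():
    s=ctrl.read_state();return wristRt(get_image('wrist'),s)
def look(im,names):
    for k in names:
        try: print(k,[(np.round(d['position'],1).tolist(),round(d['conf'],2)) for d in nets.place_of(im,k)[:3]])
        except Exception as e: print(k,e)
def T(x,y,yaw,pts):
    c,s=np.cos(yaw),np.sin(yaw);P=np.atleast_2d(pts).astype(float)
    return np.c_[x+c*P[:,0]-s*P[:,1],y+s*P[:,0]+c*P[:,1],P[:,2]]
def poly(img,im,pts,k,col,closed=True):
    q=np.array([proj(im,p) for p in pts]);q=((q+0.5)*k-0.5).round().astype(np.int32)
    cv2.polylines(img,[q],closed,col,1,cv2.LINE_AA)
def box(x0,x1,y0,y1,z): return [[x0,y0,z],[x1,y0,z],[x1,y1,z],[x0,y1,z]]
E
python3 - <<'E'
from h import *
im=wim()
look(im,['next_fork','fork_xl','fork_s','rack','machine','holder_floor','holder_hole','pin','next_fork_hole'])
k=2
img=cv2.resize(im['color'],None,fx=k,fy=k,interpolation=cv2.INTER_CUBIC)
m=(662,-142,0.07);r=(445,-147,-0.21)
poly(img,im,T(*m,box(-38.4,38.4,-14.5,14.5,170)),k,(0,255,0))
poly(img,im,T(*m,[[0,-26.5,148],[0,26.5,148]]),k,(0,255,0))
poly(img,im,T(*m,box(-85,85,-190,107,93)),k,(0,255,255))
poly(img,im,T(*r,box(-54,54,-129.5,129.5,34)),k,(255,0,255))
cv2.imwrite('pics/w2.png',img[0:480,400:1140])
E
```

```text
next_fork [([463.9, -53.2, 11.7], 0.71), ([424.3, -241.0, 7.8], 0.63)]
fork_xl [([424.0, -238.6, 6.2], 0.82)]
fork_s [([435.5, -192.2, 7.6], 0.84), ([444.9, -147.2, 5.0], 0.62)]
rack []
machine []
holder_floor [([664.5, -143.5, 97.8], 0.75)]
holder_hole [([664.8, -166.7, 149.4], 0.61), ([658.5, -144.4, 2.6], 0.53)]
pin [([602.6, -212.7, 124.9], 0.65), ([443.4, -145.6, 5.5], 0.17)]
next_fork_hole [([463.9, -51.4, 61.0], 0.98), ([447.1, -149.3, 3.2], 0.68), ([442.2, -145.8, 5.2], 0.58)]
```

View pics/w2.png

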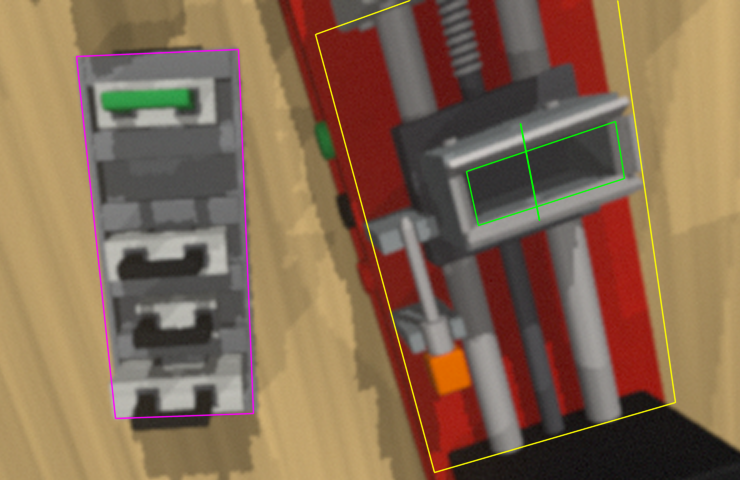

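Run:
```python
from h import *
plan(464.5,-53,170,-0.21)
```

```text
pos [ 498.9 -163.4  411.2] yaw -0.2366 rot [-1.571  0.    -0.237] F [-0.3 -0.2 -0.4] w 85.8 t 4.9
shift tool units [-1.185  4.825  1.984] turn y units -0.222
shift after turn [-1.132  4.825  2.015]
```

Request:
step_arm(moves="0 0 0 0 -0.22 0 1;-0.38 0 0.67 0 0 0 1;-0.38 0 0.67 0 0 0 1;-0.38 0 0.67 0 0 0 1;0 0.8 0 0 0 0 1;0 0.8 0 0 0 0 1;0 0.8 0 0 0 0 1;0 0.8 0 0 0 0 1;0 0.8 0 0 0 0 1;0 0.8 0 0 0 0 1;0 0 0 0 0 0 1;0 0 0 0 0 0 1")

```text
clock: 6.1
eef_pos: [464.2, -54.0, 171.7]
tool_rot: [-1.571, 0.001, -0.211]
force: [0.0, 0.2, -0.0]
width: 85.4
```

Run:
```python
from h import *
plan(464.5,-53,82,-0.21)
im=wim()
look(im,['next_fork','next_fork_hole','rack'])
k=2
img=cv2.resize(im['color'],None,fx=k,fy=k,interpolation=cv2.INTER_CUBIC)
r=(445,-147,-0.21)
poly(img,im,T(*r,box(-37,37,96-13,96+13,74)),k,(0,0,255))
poly(img,im,T(*r,box(-25,25,96-5,96+5,122)),k,(0,0,255))
poly(img,im,T(*r,box(-54,54,-129.5,129.5,34)),k,(255,0,255))
cv2.imwrite('pics/w3.png',img[60:660,240:1040])
```

```text
pos [464.2 -54.  171.7] yaw -0.2114 rot [-1.571e+00  1.000e-03 -2.110e-01] F [ 0.   0.2 -0. ] w 85.4 t 6.1
shift tool units [0.002 1.794 0.021] turn y units -0.012
shift after turn [0.002 1.794 0.021]
next_fork [([469.1, -50.7, 10.5], 0.78), ([462.6, 64.0, 1.0], 0.69)]
next_fork_hole [([464.1, 66.1, 47.4], 0.67), ([466.1, -49.8, 60.5], 0.6)]
rack [([449.5, -150.4, 2.9], 0.75)]
```

View pics/w3.png

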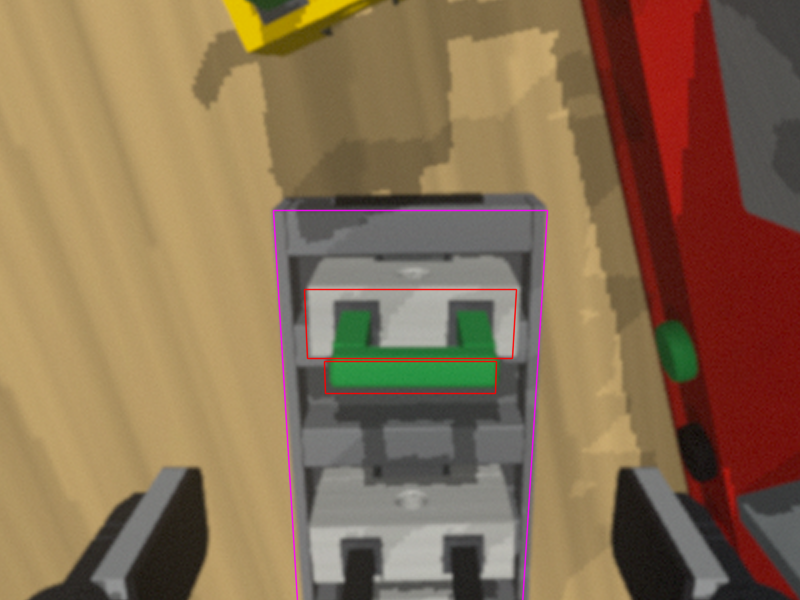

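The overlay fits the green handle at (412,372) in the crop to within about 1–2 mm, with the handle slightly toward +y. I'll descend and grip.

Request:
step_arm(moves="0.02 0.3 0.04 0 -0.01 0 1;0 0.3 0 0 0 0 1;0 0.3 0 0 0 0 1;0 0.3 0 0 0 0 1;0 0.3 0 0 0 0 1;0 0.28 0 0 0 0 1;0 0 0 0 0 0 1;0 0 0 0 0 0 0;0 0 0 0 0 0 0;0 0 0 0 0 0 0;0 0 0 0 0 0 0;0 0 0 0 0 0 0;0 0 0 0 0 0 0;0 0 0 0 0 0 0")

```text
clock: 7.7
eef_pos: [466.2, -52.0, 83.6]
tool_rot: [-1.57, -0.002, -0.21]
force: [-0.9, 1.0, 6.4]
width: 49.4
```

Run:
```python
from h import *
plan(z=300,yaw=0.07)
im=wim();cv2.imwrite('pics/w4.png',im['color'])
```

```text
pos [466.2 -52.   83.6] yaw -0.2103 rot [-1.57  -0.002 -0.21 ] F [-0.9  1.   6.4] w 49.4 t 7.7
shift tool units [ 9.000e-03 -4.329e+00  2.000e-03] turn y units -2.336
shift after turn [ 9.000e-03 -4.329e+00  2.000e-03]
```

View pics/w4.png

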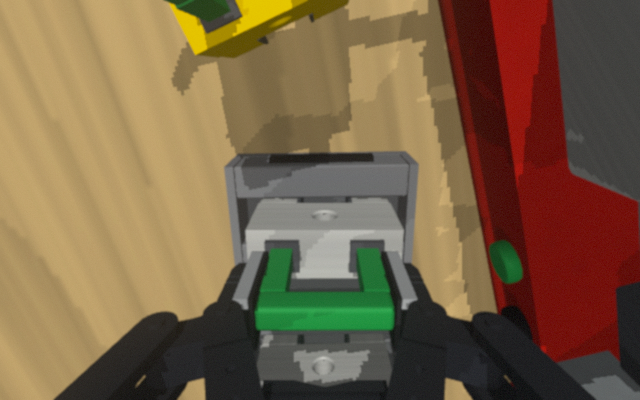

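The green handle is held between the pads, with an opening of 49.4 mm, which is right for the 50 mm strap. I'll lift and go to a viewpoint short of the holder to measure the machine.

Request:
step_arm(moves="0 -0.3 0 0 0 0 0;0 -0.5 0 0 0 0 0;0 -0.8 0 0 0 0 0;0 -0.8 0 0 0 0 0;0 -1 0 0 -0.5 0 0;0 -1 0 0 -0.5 0 0;0 -1 0 0 -0.5 0 0;0 -0.4 0 0 -0.5 0 0;0 0 0 0 -0.33 0 0")

```text
clock: 8.65
eef_pos: [466.8, -52.3, 376.1]
tool_rot: [-1.571, -0.008, 0.071]
force: [0.1, 0.0, -3.5]
width: 49.1
```

Run:
```python
from h import *
plan(655,-250,360,yaw=0.07)
```

```text
pos [466.8 -52.3 376.1] yaw 0.0714 rot [-1.571 -0.008  0.071] F [ 0.1  0.  -3.5] w 49.1 t 8.7
shift tool units [ 3.47   0.349 -4.212] turn y units 0.012
shift after turn [ 3.475  0.349 -4.207]
```

Request:
step_arm(moves="0.7 0 -0.84 0 0 0 0;0.7 0 -0.84 0 0 0 0;0.7 0 -0.84 0 0 0 0;0.7 0 -0.84 0 0 0 0;0.7 0 -0.84 0 0 0 0;0 0 0 0 0 0 0;0 0 0 0 0 0 0;0 0 0 0 0 0 0")

```text
clock: 9.45
eef_pos: [637.7, -231.3, 372.2]
tool_rot: [-1.569, 0.001, 0.07]
force: [-0.9, 0.3, -3.2]
width: 49.2
```

```bash
cat >> h.py <<'E'
def omach(img,im,m,k):
    poly(img,im,T(*m,box(-38.4,38.4,-14.5,14.5,160)),k,(0,255,0))
    poly(img,im,T(*m,box(-38.4,38.4,-14.5,14.5,100)),k,(255,255,0))
    poly(img,im,T(*m,box(-38.4,38.4,-26.5,26.5,160)),k,(255,0,255))
    poly(img,im,T(*m,[[-68,-135,125],[-68,0,125]]),k,(255,0,0),False)
E
python3 - <<'E'
from h import *
plan()
im=wim()
look(im,['machine','holder_floor','holder_hole','pin'])
k=2
img=cv2.resize(im['color'],None,fx=k,fy=k,interpolation=cv2.INTER_CUBIC)
cv2.imwrite('pics/w5.png',im['color'])
m=(662,-142,0.07)
omach(img,im,m,k)
cv2.imwrite('pics/w5o.png',img[0:600,240:1040])
E
```

```text
pos [ 637.7 -231.3  372.2] yaw 0.0697 rot [-1.569e+00  1.000e-03  7.000e-02] F [-0.9  0.3 -3.2] w 49.2 t 9.4
shift tool units [0. 0. 0.] turn y units None
machine [([660.6, -142.7, -3.1], 0.74)]
holder_floor [([665.8, -142.0, 95.9], 0.69)]
holder_hole []
pin [([600.1, -214.1, 124.2], 0.67)]
```

View pics/w5o.png

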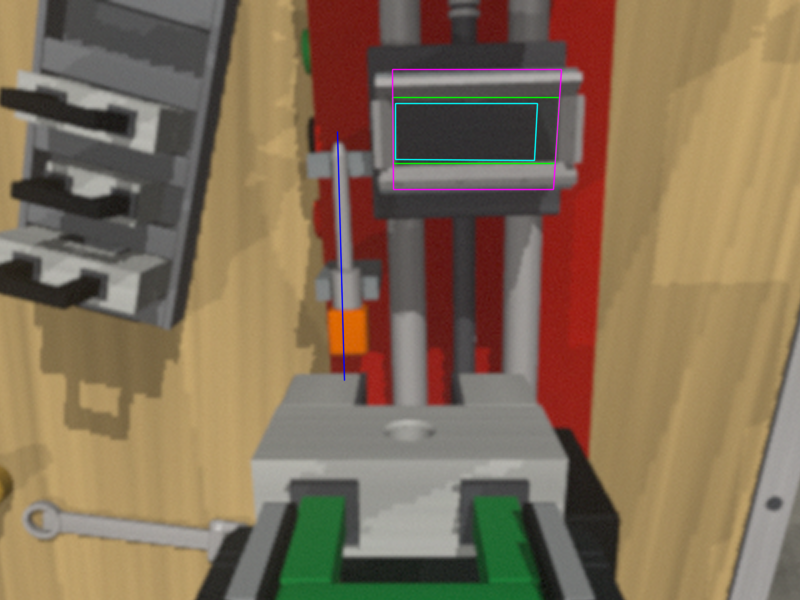

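View pics/w5.png

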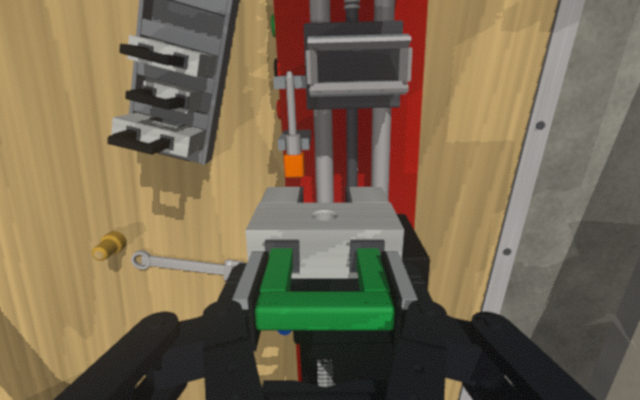

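Run:
```python
import cv2
im=cv2.imread('pics/w5.png')[10:115,265:425]
cv2.imwrite('pics/w5h.png',cv2.resize(im,None,fx=5,fy=5,interpolation=cv2.INTER_CUBIC))
```

```text
(no output)
```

View pics/w5h.png

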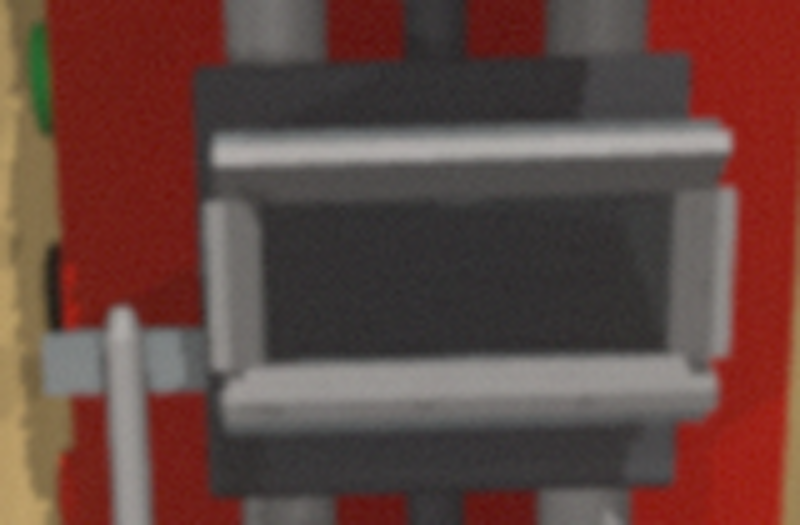

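Run:
```python
from h import *
s=ctrl.read_state()
im=wim()
f=lambda u,v:(265+(u+.5)/5-.5,10+(v+.5)/5-.5)
for n,u,v,z in [('L lip top',208,285,170),('R lip top',735,272,170),('far lip outer L',212,133,170),('far lip outer R',730,124,170),('near lip L',225,395,170),('near R',716,378,170),('floorplate L top',195,70,100),('pin nose',122,308,125)]:
    print(n,onz(im,*f(u,v),z).round(1))
```

```text
L lip top [ 615.9 -147.2  170. ]
R lip top [ 711.5 -138.   170. ]
far lip outer L [ 615.2 -121.7  170. ]
far lip outer R [ 706.9 -113.6  170. ]
near lip L [ 620.1 -166.3  170. ]
near R [ 710.8 -156.7  170. ]
floorplate L top [ 607.4 -104.3  100. ]
pin nose [ 596.2 -152.8  125. ]
```

Run:
```python
from h import *
im=get_image('wrist')
Tc=np.linalg.inv(np.array(im['T_tool_cam']));f=200/np.tan(np.radians(im['vertical_fov'])/2)
def pt(p):
    c=Tc[:3,:3]@p+Tc[:3,3];return np.round([f*c[0]/c[2]+im['cx'],f*c[1]/c[2]+im['cy']],1)
for z in (5,-5): print('bar top',z,pt([0,-38.4,z]),'bar underside',pt([0,-26.4,z]))
for z in (13,): print('block top',pt([-37,9.6,z]),pt([37,9.6,z]),'bot',pt([-37,75.6,z]),pt([37,75.6,z]))
print('handle sides',pt([-25,-38.4,5]),pt([25,-38.4,5]))
cv2.imwrite('pics/w6.png',cv2.resize(im['color'][170:345,210:440],None,fx=3.4,fy=3.4,interpolation=cv2.INTER_CUBIC))
```

```text
bar top 5 [323.7 307.6] bar underside [323.7 287.7]
bar top -5 [323.6 331.1] bar underside [323.7 309.7]
block top [244.7 228.3] [403.1 228.6] bot [266.4 185. ] [381.7 185.2]
handle sides [251.8 307.5] [395.5 307.7]
```

View pics/w6.png

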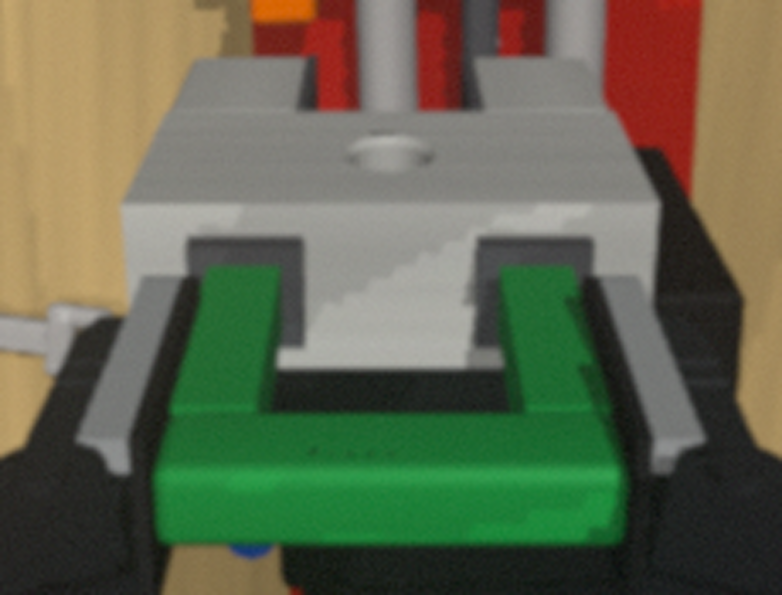

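Measured holder centre is about (663.5, −141), yaw 0.09. The fork sits centred in the grip to within about 0.5 mm, so I'll go above the pocket.

Run:
```python
from h import *
plan(663.5,-141.5,254,0.09)
```

```text
pos [ 638.3 -231.8  372.9] yaw 0.0699 rot [-1.571e+00 -1.000e-03  7.000e-02] F [ 0.4 -0.1 -3.2] w 49.4 t 9.8
shift tool units [0.628 2.38  1.767] turn y units -0.167
shift after turn [0.663 2.38  1.754]
```

Request:
step_arm(moves="0 0 0 0 -0.17 0 0;0.22 0 0.585 0 0 0 0;0.22 0 0.585 0 0 0 0;0.22 0 0.585 0 0 0 0;0 0.6 0 0 0 0 0;0 0.6 0 0 0 0 0;0 0.6 0 0 0 0 0;0 0.55 0 0 0 0 0;0 0 0 0 0 0 0;0 0 0 0 0 0 0")

```text
clock: 10.8
eef_pos: [663.6, -142.2, 255.3]
tool_rot: [-1.571, 0.0, 0.09]
force: [-0.0, -0.7, -2.5]
width: 49.0
```

Run:
```python
from h import *
plan(663.5,-141.5,254,0.09)
im=wim()
k=2
img=cv2.resize(im['color'],None,fx=k,fy=k,interpolation=cv2.INTER_CUBIC)
m=(663.5,-141,0.09)
omach(img,im,m,k)
cv2.imwrite('pics/w7o.png',img[200:680,260:1000])
im=get_image('scene')
k=4
img=cv2.resize(im['color'],None,fx=k,fy=k,interpolation=cv2.INTER_CUBIC)
omach(img,im,m,k)
cv2.imwrite('pics/s7.png',img[840:1320,1100:1700])
```

```text
pos [ 663.6 -142.2  255.3] yaw 0.09 rot [-1.571  0.     0.09 ] F [-0.  -0.7 -2.5] w 49.0 t 10.8
shift tool units [-0.001  0.025  0.014] turn y units 0.0
shift after turn [-0.001  0.025  0.014]
```

View pics/w7o.png

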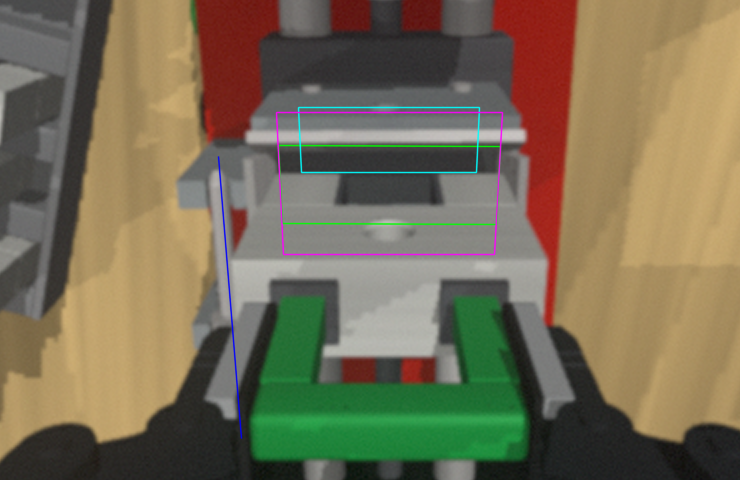

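View pics/s7.png

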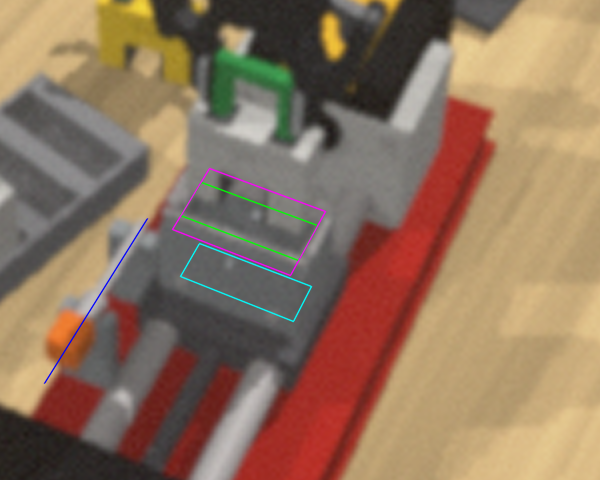

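Run:
```python
from h import *
# previous pose image w5: pose (637.9,-231.5,372.5) yaw .0698
im=get_image('wrist')
s=dict(ctrl.read_state());s['eef_pos']=[638.0,-231.5,372.5];s['tool_rot']=[-1.571,0,0.0698]
wristRt(im,s)
f=lambda u,v:(265+(u+.5)/5-.5,10+(v+.5)/5-.5)
def mach(p,m=(663.5,-141,0.09)):
    d=p[:2]-np.array(m[:2]);c,sn=np.cos(m[2]),np.sin(m[2]);return np.round([c*d[0]+sn*d[1],-sn*d[0]+c*d[1]],1)
for n,u,v in [('far out',471,129),('far in top',471,161),('near in',471,357),('near out',471,388),('near lowest',471,425)]:
    print(n,[mach(onz(im,*f(u,v),z)).tolist() for z in (170,160)])
print('far inner bottom of flare',mach(onz(im,*f(471,195),160)))
wim2=wim()
for v in (130,145): print('now',mach(onz(wim2,(260+387)/2,(200+v)/2,170)))
```

```text
far out [[-0.8, 23.1], [0.1, 23.9]]
far in top [[-0.7, 17.9], [0.2, 18.5]]
near in [[-0.3, -15.5], [0.6, -15.9]]
near out [[-0.2, -21.0], [0.7, -21.5]]
near lowest [[-0.1, -27.7], [0.8, -28.3]]
far inner bottom of flare [ 0.3 12.7]
now [ 0.8 21.4]
now [ 0.8 16.2]
```

Request:
step_arm(moves="0 0.1 0.02 0 0 0 0;0 0.1 0 0 0 0 0;0 0.1 0 0 0 0 0;0 0.1 0 0 0 0 0;0 0.1 0 0 0 0 0;0 0 0 0 0 0 0")

```text
clock: 11.6
eef_pos: [662.7, -140.9, 228.6]
tool_rot: [-1.57, 0.002, 0.09]
force: [-0.2, 0.0, -3.2]
width: 48.5
```

Request:
step_arm(moves="0 0.1 0 0 0 0 0;0 0.1 0 0 0 0 0;0 0.1 0 0 0 0 0;0 0 0 0 0 0 0")

```text
clock: 12.0
eef_pos: [662.8, -140.9, 213.7]
tool_rot: [-1.57, 0.002, 0.09]
force: [-0.0, -0.6, -3.2]
width: 49.5
```

Request:
step_arm(moves="0 0.1 0 0 0 0 0;0 0.1 0 0 0 0 0;0 0.1 0 0 0 0 0;0 0 0 0 0 0 0")

```text
clock: 12.4
eef_pos: [662.7, -141.0, 198.7]
tool_rot: [-1.57, 0.002, 0.09]
force: [0.4, 0.3, -2.5]
width: 48.9
```

Going in freely, with about 23 mm left.

Request:
step_arm(moves="0 0.1 0 0 0 0 0;0 0.1 0 0 0 0 0;0 0.1 0 0 0 0 0;0 0.06 0 0 0 0 0;0 0 0 0 0 0 0")

```text
clock: 12.9
eef_pos: [663.0, -141.0, 181.1]
tool_rot: [-1.57, 0.001, 0.09]
force: [0.1, -0.7, -3.4]
width: 48.9
```

Request:
step_arm(moves="0 0.04 0 0 0 0 0;0 0.04 0 0 0 0 0;0 0 0 0 0 0 0")

```text
clock: 13.2
eef_pos: [663.2, -141.1, 177.5]
tool_rot: [-1.571, 0.0, 0.09]
force: [-0.1, -0.6, -3.9]
width: 49.3
```

Request:
step_arm(moves="0 0.03 0 0 0 0 0;0 0.03 0 0 0 0 0;0 0 0 0 0 0 0")

```text
clock: 13.5
eef_pos: [663.5, -141.3, 175.7]
tool_rot: [-1.571, -0.001, 0.09]
force: [-2.2, 1.0, 3.1]
width: 49.1
```

Run:
```python
from h import *
plan()
im=wim();cv2.imwrite('pics/w8.png',im['color'])
```

```text
pos [ 663.5 -141.3  175.7] yaw 0.0895 rot [-1.571e+00 -1.000e-03  9.000e-02] F [-2.2  1.   3.1] w 49.1 t 13.5
shift tool units [0. 0. 0.] turn y units None
```

View pics/w8.png

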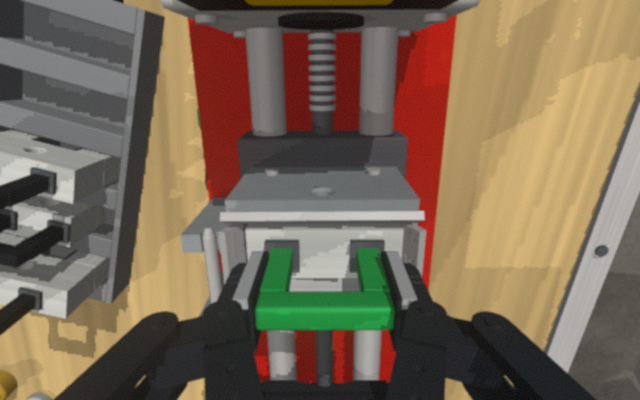

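The floor is reached at z 175.7 (predicted 175.6), the force rose by about 6 N, and the block is down below the lips in the image. Releasing.

Request:
step_arm(moves="0 0.02 0 0 0 0 0;0 0 0 0 0 0 0.3;0 0 0 0 0 0 0.6;0 0 0 0 0 0 1;0 0 0 0 0 0 1;0 0 0 0 0 0 1;0 0 0 0 0 0 1;0 -0.3 0 0 0 0 1;0 -0.8 0 0 0 0 1;0 -0.8 0 0 0 0 1;0 -0.8 0 0 0 0 1;0 -0.5 0 0 0 0 1;0 0 0 0 0 0 1")

```text
clock: 14.85
eef_pos: [665.4, -142.4, 340.0]
tool_rot: [-1.574, -0.009, 0.089]
force: [1.1, 0.3, 0.5]
width: 85.5
```

Run:
```python
from h import *
m=(663.5,-141,0.09)
k=T(*m,[[-68,-75-33,0]])[0];print(k)
plan(k[0],k[1]-70,300,0.09)
```

```text
[ 605.48209747 -254.67463651    0.        ]
pos [ 665.4 -142.4  340. ] yaw 0.0895 rot [-1.574 -0.009  0.089] F [1.1 0.3 0.5] w 85.5 t 14.8
shift tool units [-1.526  0.797 -3.521] turn y units -0.004
shift after turn [-1.528  0.797 -3.52 ]
```

Request:
step_arm(moves="-0.38 0.1 -0.87 0 0 0 1;-0.38 0.1 -0.87 0 0 0 1;-0.38 0.1 -0.87 0 0 0 1;-0.38 0.1 -0.87 0 0 0 1;0 0 0 0 0 0 1;0 0 0 0 0 0 1;0 0 0 0 0 0 1")

```text
clock: 15.55
eef_pos: [603.9, -319.6, 313.5]
tool_rot: [-1.569, -0.0, 0.091]
force: [0.2, -0.1, 1.1]
width: 85.7
```

Run:
```python
from h import *
plan()
im=wim();cv2.imwrite('pics/w9.png',im['color'])
look(im,['pin','holder_hole','holder_floor','next_fork','machine'])
k=4
img=cv2.resize(im['color'],None,fx=k,fy=k,interpolation=cv2.INTER_CUBIC)
m=(663.5,-141,0.09)
omach(img,im,m,k)
cv2.imwrite('pics/w9o.png',img[0:600*1,1000:1800][:600])
np.save('w9.npy',dict(R=im['R'],t=im['t'],cx=im['cx'],cy=im['cy'],vertical_fov=im['vertical_fov']),allow_pickle=True)
```

```text
pos [ 603.9 -319.6  313.5] yaw 0.0912 rot [-1.569 -0.     0.091] F [ 0.2 -0.1  1.1] w 85.7 t 15.6
shift tool units [0. 0. 0.] turn y units None
pin [([603.2, -214.5, 121.7], 0.78)]
holder_hole []
holder_floor [([433.8, -191.7, 92.8], 0.49)]
next_fork []
machine []
```

View pics/w9.png

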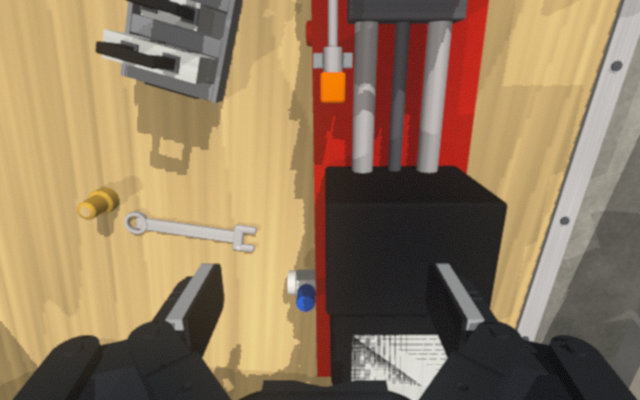

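View pics/w9o.png

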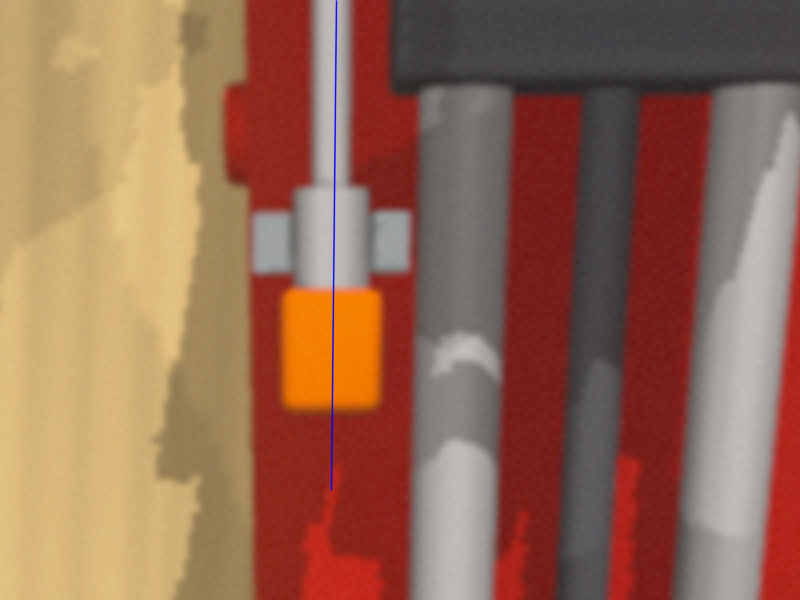

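The pin lies in its rest with the knob at crop (332,350) and its collar in the near post. The guide bars and the pin both give a machine yaw of about 0.10.

Run:
```python
from h import *
im=np.load('w9.npy',allow_pickle=True).item()
f=lambda u,v:((1000+u+.5)/4-.5,(v+.5)/4-.5)
def mach(p,m=(663,-141,0.10)):
    d=p[:2]-np.array(m[:2]);c,sn=np.cos(m[2]),np.sin(m[2]);return np.round([c*d[0]+sn*d[1],-sn*d[0]+c*d[1]],1)
for n,u,v,z in [('shoulder',332,187,131),('collar/knob',332,289,136),('knob end',332,410,136),('knob L',283,350,136),('knob R',382,350,136),('shank0',332.5,90,125)]:
    p=onz(im,*f(u,v),z);print(n,p.round(1),mach(p))
```

```text
shoulder [ 601.6 -217.7  131. ] [-68.7 -70.2]
collar/knob [ 603.6 -237.9  136. ] [-68.8 -90.5]
knob end [ 606.1 -262.8  136. ] [ -68.8 -115.5]
knob L [ 594.3 -251.3  136. ] [ -79.4 -102.9]
knob R [ 615.5 -249.3  136. ] [ -58.1 -103. ]
shank0 [ 599.9 -198.5  125. ] [-68.5 -50.9]
```

Run:
```python
from h import *
plan(605,-252,180,0.10)
```

```text
pos [ 603.7 -320.2  313.9] yaw 0.0912 rot [-1.571 -0.     0.091] F [-0.5 -0.2  0.7] w 85.3 t 15.8
shift tool units [0.149 2.678 1.355] turn y units -0.073
shift after turn [0.161 2.678 1.354]
```

Request:
step_arm(moves="0 0 0 0 -0.07 0 1;0.08 0 0.68 0 0 0 1;0.08 0 0.68 0 0 0 1;0 0.67 0 0 0 0 1;0 0.67 0 0 0 0 1;0 0.67 0 0 0 0 1;0 0.67 0 0 0 0 1;0 0 0 0 0 0 1;0 0 0 0 0 0 1")

```text
clock: 16.75
eef_pos: [604.7, -253.0, 180.2]
tool_rot: [-1.571, 0.0, 0.098]
force: [1.2, 0.1, -0.3]
width: 85.4
```

Run:
```python
from h import *
plan(605,-252,108,0.10)
im=wim()
k=2
img=cv2.resize(im['color'],None,fx=k,fy=k,interpolation=cv2.INTER_CUBIC)
m=(663,-141,0.10)
omach(img,im,m,k)
cv2.imwrite('pics/w10.png',img[60:660,260:1040])
```

```text
pos [ 604.7 -253.   180.2] yaw 0.0982 rot [-1.571  0.     0.098] F [ 1.2  0.1 -0.3] w 85.4 t 16.8
shift tool units [0.008 1.444 0.019] turn y units -0.015
shift after turn [0.008 1.444 0.019]
```

View pics/w10.png

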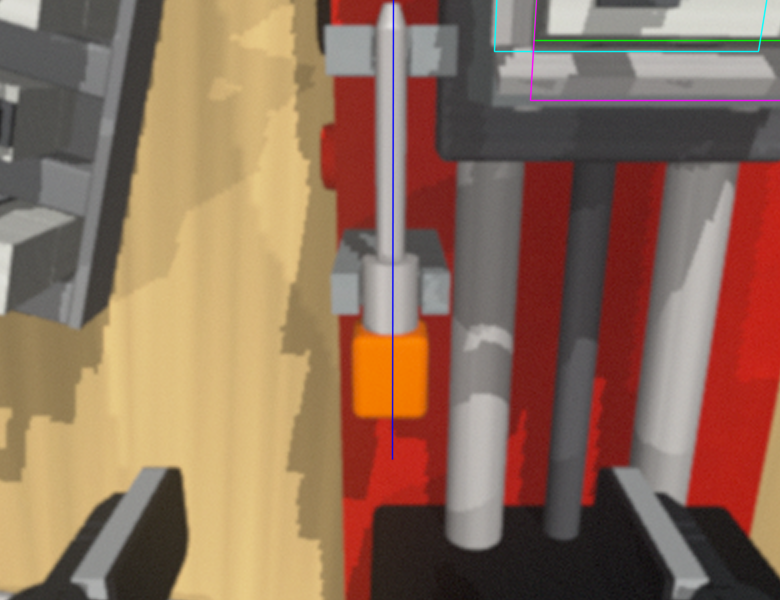

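The pin lies parallel to my model line to within about 0.4 mm, and the fingers straddle the knob at (390,370). Descending to grip.

Request:
step_arm(moves="0 0.3 0.02 0 -0.01 0 1;0 0.3 0 0 0 0 1;0 0.3 0 0 0 0 1;0 0.3 0 0 0 0 1;0 0.24 0 0 0 0 1;0 0 0 0 0 0 1;0 0 0 0 0 0 0.5;0 0 0 0 0 0 0;0 0 0 0 0 0 0;0 0 0 0 0 0 0;0 0 0 0 0 0 0;0 0 0 0 0 0 0;0 0 0 0 0 0 0;0 0 0 0 0 0 0")

```text
clock: 18.2
eef_pos: [604.7, -251.9, 108.3]
tool_rot: [-1.571, -0.001, 0.099]
force: [-0.2, 0.2, 5.6]
width: 21.1
```

Run:
```python
from h import *
plan(yaw=0.10)
im=wim();cv2.imwrite('pics/w11.png',im['color'])
```

```text
pos [ 604.7 -251.9  108.3] yaw 0.0992 rot [-1.571e+00 -1.000e-03  9.900e-02] F [-0.2  0.2  5.6] w 21.1 t 18.2
shift tool units [0. 0. 0.] turn y units -0.007
shift after turn [0. 0. 0.]
```

View pics/w11.png

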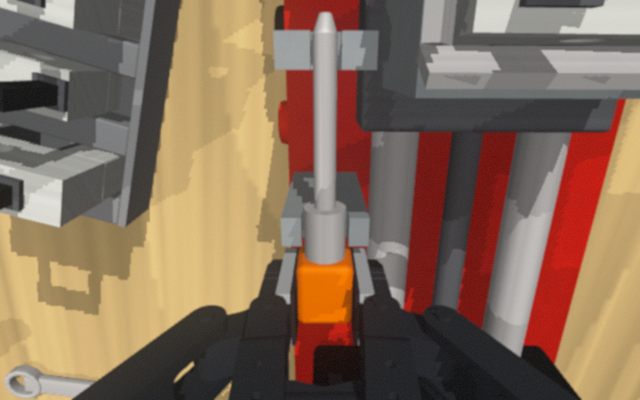

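The knob is held (21.1 mm, z 108.3, so the hole height corresponds to TCP z 131.3). Lifting straight up.

Request:
step_arm(moves="0 -0.1 0 0 0 0 0;0 -0.2 0 0 0 0 0;0 -0.3 0 0 0 0 0;0 -0.4 0 0 0 0 0;0 0 0 0 0 0 0;0 0 0 0 0 0 0")

```text
clock: 18.85
eef_pos: [604.7, -251.8, 158.5]
tool_rot: [-1.571, -0.001, 0.099]
force: [-0.1, 0.7, -2.2]
width: 20.6
```

Run:
```python
from h import *
m=(662.3,-141,0.10)
p=T(*m,[[0,-145,131.3]])[0];print(p)
plan(*p,yaw=0.10)
im=wim();cv2.imwrite('pics/w12.png',im['color'])
```

```text
[ 676.77584541 -285.27560397  131.3       ]
pos [ 604.7 -251.8  158.5] yaw 0.0993 rot [-1.571e+00 -1.000e-03  9.900e-02] F [-0.1  0.7 -2.2] w 20.6 t 18.9
shift tool units [ 1.367  0.546 -0.808] turn y units -0.006
shift after turn [ 1.366  0.546 -0.809]
```

View pics/w12.png

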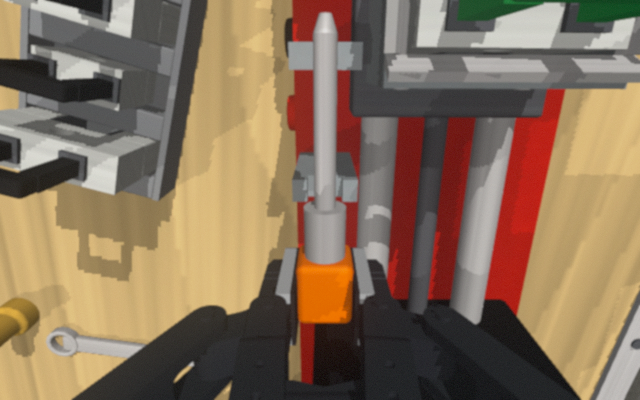

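The pin came out level: the nose is at (325,15), unchanged relative to the tool. Moving to the pre-insertion point.

Request:
step_arm(moves="0 0 -0.4 0 0 0 0;0 0 -0.41 0 0 0 0;0.34 0 0 0 0 0 0;0.34 0 0 0 0 0 0;0.34 0 0 0 0 0 0;0.346 0 0 0 0 0 0;0 0.27 0 0 0 0 0;0 0.27 0 0 0 0 0;0 0 0 0 0 0 0;0 0 0 0 0 0 0;0 0 0 0 0 0 0")

```text
clock: 20.0
eef_pos: [676.0, -285.9, 131.1]
tool_rot: [-1.571, -0.0, 0.098]
force: [0.4, 0.1, -1.0]
width: 21.1
```

Run:
```python
from h import *
m=(662.3,-141,0.10)
p=T(*m,[[0,-145,131.3]])[0]
plan(*p,yaw=0.10)
im=wim()
k=2
img=cv2.resize(im['color'],None,fx=k,fy=k,interpolation=cv2.INTER_CUBIC)
omach(img,im,m,k)
poly(img,im,T(*m,[[0,-145,148],[0,-26.5,148]]),k,(255,0,0),False)
cv2.imwrite('pics/w13.png',img[0:600,260:1040])
im=get_image('scene');k=5
img=cv2.resize(im['color'][200:320,270:400],None,fx=k,fy=k,interpolation=cv2.INTER_CUBIC)
cv2.imwrite('pics/s13.png',img)
```

```text
pos [ 676.  -285.9  131.1] yaw 0.0984 rot [-1.571 -0.     0.098] F [ 0.4  0.1 -1. ] w 21.1 t 20.0
shift tool units [ 0.017 -0.003  0.01 ] turn y units -0.013
shift after turn [ 0.017 -0.003  0.01 ]
```

View pics/w13.png

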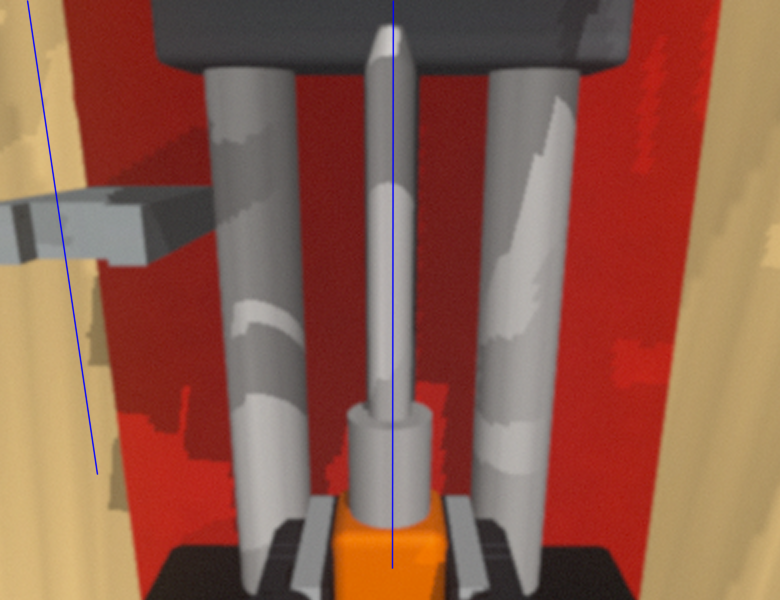

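View pics/s13.png

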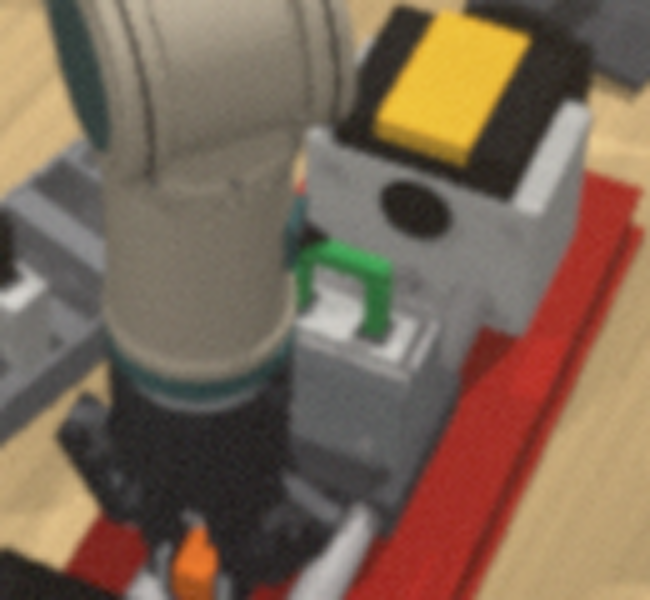

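The pin points along the midline between the guide bars, with about 0.8 mm of x correction needed. Advancing slowly.

Request:
step_arm(moves="0.02 0 0 0 -0.01 0 0;0 0 0.14 0 0 0 0;0 0 0.14 0 0 0 0;0 0 0 0 0 0 0")

```text
clock: 20.5
eef_pos: [676.4, -268.7, 130.7]
tool_rot: [-1.569, -0.0, 0.102]
force: [0.1, 0.8, -1.0]
width: 21.2
```

Request:
step_arm(moves="0 0 0.06 0 0 0 0;0 0 0.06 0 0 0 0;0 0 0 0 0 0 0")

```text
clock: 20.8
eef_pos: [675.5, -264.6, 130.7]
tool_rot: [-1.57, 0.0, 0.101]
force: [-0.1, 0.3, -0.6]
width: 21.2
```

Request:
step_arm(moves="0 0 0.06 0 0 0 0;0 0 0.06 0 0 0 0;0 0 0 0 0 0 0")

```text
clock: 21.1
eef_pos: [674.8, -258.6, 130.7]
tool_rot: [-1.57, 0.0, 0.101]
force: [-0.7, 1.0, -0.3]
width: 21.3
```

Request:
step_arm(moves="0 -0.01 0.06 0 0 0 0;0 0 0.06 0 0 0 0;0 0 0 0 0 0 0")

```text
clock: 21.4
eef_pos: [674.4, -252.5, 131.3]
tool_rot: [-1.57, -0.0, 0.101]
force: [0.4, -0.3, -1.6]
width: 21.1
```

Request:
step_arm(moves="0 0 0.06 0 0 0 0;0 0 0.06 0 0 0 0;0 0 0 0 0 0 0")

```text
clock: 21.7
eef_pos: [673.7, -246.5, 131.2]
tool_rot: [-1.57, 0.0, 0.101]
force: [0.2, 0.4, -1.2]
width: 21.2
```

Run:
```python
from h import *
m=(662.3,-141,0.10)
plan()
im=wim()
cv2.imwrite('pics/w14.png',im['color'])
```

```text
pos [ 673.7 -246.5  131.2] yaw 0.101 rot [-1.57   0.     0.101] F [ 0.2  0.4 -1.2] w 21.2 t 21.7
shift tool units [0. 0. 0.] turn y units None
```

View pics/w14.png

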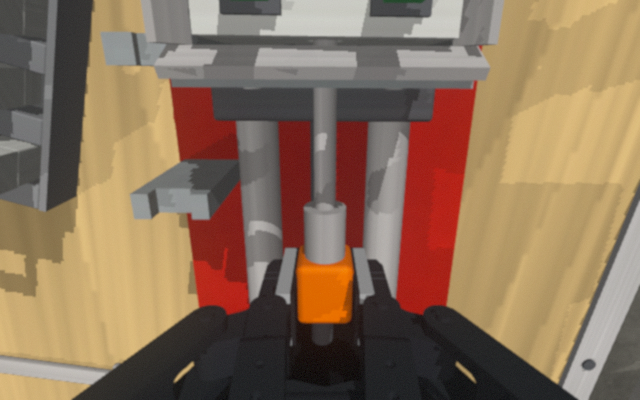

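The shank is disappearing under the near lip at (325,85) with no force. Continuing.

Request:
step_arm(moves="-0.01 0 0.06 0 0 0 0;0 0 0.06 0 0 0 0;0 0 0.06 0 0 0 0;0 0 0 0 0 0 0")

```text
clock: 22.15
eef_pos: [672.3, -237.5, 131.3]
tool_rot: [-1.57, -0.0, 0.101]
force: [0.0, 0.1, -0.9]
width: 21.0
```

Request:
step_arm(moves="0 0 0.06 0 0 0 0;0 0 0.06 0 0 0 0;0 0 0.06 0 0 0 0;0 0 0 0 0 0 0")

```text
clock: 22.55
eef_pos: [671.4, -228.6, 131.2]
tool_rot: [-1.57, 0.0, 0.101]
force: [-0.2, 0.6, -1.0]
width: 21.1
```

Request:
step_arm(moves="0 0 0.06 0 0 0 0;0 0 0.06 0 0 0 0;0 0 0.06 0 0 0 0;0 0 0 0 0 0 0")

```text
clock: 22.95
eef_pos: [670.5, -219.7, 131.2]
tool_rot: [-1.57, -0.0, 0.101]
force: [0.4, -0.4, -0.5]
width: 21.0
```

Request:
step_arm(moves="0 0 0.06 0 0 0 0;0 0 0.06 0 0 0 0;0 0 0.06 0 0 0 0;0 0 0 0 0 0 0")

```text
clock: 23.35
eef_pos: [669.6, -210.7, 131.2]
tool_rot: [-1.57, 0.0, 0.101]
force: [1.0, 0.4, -1.8]
width: 21.3
```

Request:
step_arm(moves="0 0 0.05 0 0 0 0;0 0 0.05 0 0 0 0;0 0 0 0 0 0 0")

```text
clock: 23.65
eef_pos: [669.0, -206.0, 131.2]
tool_rot: [-1.57, 0.0, 0.101]
force: [-1.7, -0.5, 0.0]
width: 21.1
```

Request:
step_arm(moves="0 0 0.03 0 0 0 0;0 0 0.03 0 0 0 0;0 0 0 0 0 0 0")

```text
clock: 23.95
eef_pos: [668.7, -203.3, 131.3]
tool_rot: [-1.571, 0.0, 0.101]
force: [-0.4, 0.3, -0.8]
width: 20.8
```

Request:
step_arm(moves="0 0 0.02 0 0 0 0;0 0 0.02 0 0 0 0;0 0 0 0 0 0 0")

```text
clock: 24.25
eef_pos: [668.5, -203.1, 131.4]
tool_rot: [-1.573, -0.0, 0.1]
force: [0.4, -4.1, -2.7]
width: 21.0
```

Request:
step_arm(moves="0 0 0.03 0 0 0 0;0 0 0 0 0 0 0")

```text
clock: 24.45
eef_pos: [668.5, -203.0, 131.5]
tool_rot: [-1.575, -0.001, 0.099]
force: [1.3, -6.1, -3.3]
width: 21.1
```

Run:
```python
from h import *
plan()
im=wim()
cv2.imwrite('pics/w15.png',cv2.resize(im['color'][0:330,170:480],None,fx=1.8,fy=1.8,interpolation=cv2.INTER_CUBIC))
```

```text
pos [ 668.5 -203.   131.5] yaw 0.099 rot [-1.575e+00 -1.000e-03  9.900e-02] F [ 1.3 -6.1 -3.3] w 21.1 t 24.4
shift tool units [0. 0. 0.] turn y units None
```

View pics/w15.png

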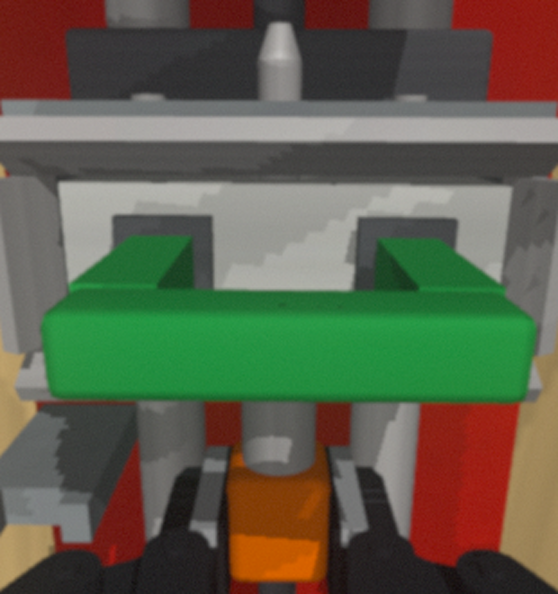

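The nose is through the far cheek (crop (280,60), about 13 mm showing as expected when home), and the push now meets resistance at the shoulder. Releasing and backing out upward.

Request:
step_arm(moves="0 0 0 0 0 0 0.3;0 0 0 0 0 0 0.6;0 0 0 0 0 0 0.8;0 0 0 0 0 0 0.8;0 0 0 0 0 0 0.8;0 -0.2 0 0 0 0 0.8;0 -0.4 0 0 0 0 0.8;0 -0.6 -0.2 0 0 0 0.8;0 -0.8 -0.4 0 0 0 0.9;0 -1 -0.8 0 0 0 1;0 -0.5 -0.8 0 0 0 1;0 0 0 0 0 0 1;0 0 0 0 0 0 1")

```text
clock: 25.8
eef_pos: [678.0, -302.7, 296.6]
tool_rot: [-1.572, -0.001, 0.098]
force: [0.1, 0.7, -0.3]
width: 85.7
```

Run:
```python
from h import *
plan()
im=wim()
look(im,['pin','holder_hole','next_fork','rack'])
cv2.imwrite('pics/w16.png',im['color'])
im=get_image('scene');look(im,['pin','rack','fork_xl','fork_s'])
cv2.imwrite('pics/s16.png',cv2.resize(im['color'][150:330,200:440],None,fx=3,fy=3,interpolation=cv2.INTER_CUBIC))
```

```text
pos [ 678.  -302.7  296.6] yaw 0.0977 rot [-1.572e+00 -1.000e-03  9.800e-02] F [ 0.1  0.7 -0.3] w 85.7 t 25.8
shift tool units [0. 0. 0.] turn y units None
pin []
holder_hole []
next_fork []
rack []
pin []
rack [([444.5, -141.5, -2.3], 0.61)]
fork_xl [([424.9, -236.8, 10.2], 0.76), ([433.7, -461.4, -1.5], 0.44)]
fork_s [([442.2, -192.5, 7.9], 0.96), ([442.8, -146.4, 13.3], 0.86)]
```

View pics/w16.png

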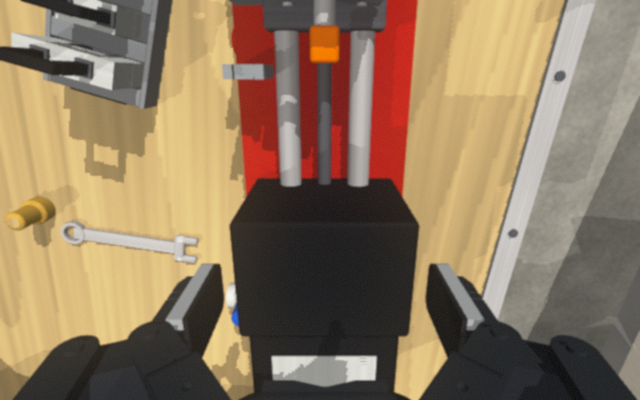

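View pics/s16.png

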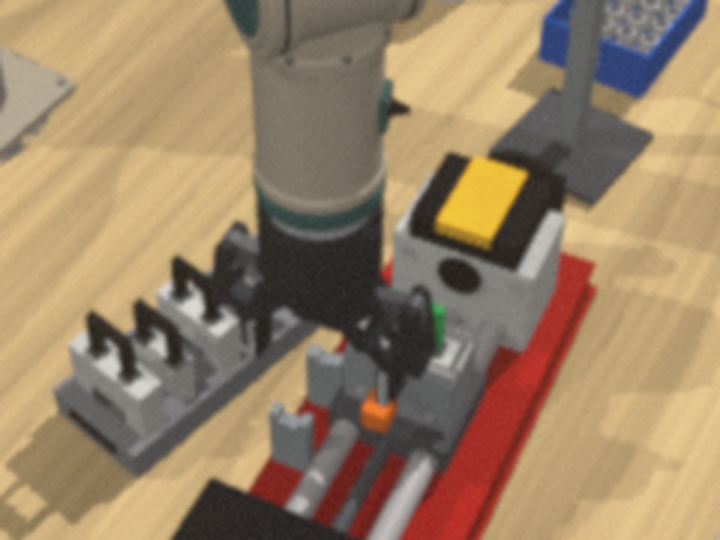

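The pin is in and has stayed put. Next are the black forks, so I need a view of the rack to size them.

Run:
```python
from h import *
plan(440,-290,340,-0.21)
```

```text
pos [ 678.5 -300.4  295.1] yaw 0.101 rot [-1.571  0.     0.101] F [ 0.4 -0.1  0.6] w 85.7 t 26.3
shift tool units [-4.726 -0.896  0.688] turn y units 2.591
shift after turn [-4.71  -0.896 -0.79 ]
```

Request:
step_arm(moves="0 -0.45 0 0 0.86 0 1;0 -0.45 0 0 0.86 0 1;0 0 0 0 0.87 0 1;-0.79 0 -0.13 0 0 0 1;-0.79 0 -0.13 0 0 0 1;-0.79 0 -0.13 0 0 0 1;-0.79 0 -0.13 0 0 0 1;-0.79 0 -0.13 0 0 0 1;-0.79 0 -0.13 0 0 0 1;0 0 0 0 0 0 1;0 0 0 0 0 0 1")

```text
clock: 27.4
eef_pos: [438.4, -289.6, 341.1]
tool_rot: [-1.57, -0.002, -0.211]
force: [1.1, 0.6, -0.7]
width: 85.7
```

```bash
cat >> h.py <<'E'
W={'xl':(92,76),'l':(80,68),'m':(68,60),'s':(56,52),'n':(74,66)}
def ofork(img,im,r,g,size,k,col,dx=0):
    w,h=W[size]
    poly(img,im,T(*r,box(dx-w/2,dx+w/2,g-13,g+13,8+h)),k,col)
    poly(img,im,T(*r,box(dx-25,dx+25,g-5,g+5,8+h+48)),k,col)
E
python3 - <<'E'
from h import *
plan()
im=wim()
look(im,['fork_xl','fork_l','rack'])
k=3
img=cv2.resize(im['color'],None,fx=k,fy=k,interpolation=cv2.INTER_CUBIC)
r=(445.5,-147,-0.21)
poly(img,im,T(*r,box(-54,54,-129.5,129.5,34)),k,(255,0,255))
ofork(img,im,r,-96,'xl',k,(0,0,255));ofork(img,im,r,-48,'s',k,(0,255,0));ofork(img,im,r,0,'l',k,(255,0,0));
cv2.imwrite('pics/w17.png',img[0:600,560:1360])
E
```

```text
pos [ 438.4 -289.6  341.1] yaw -0.2113 rot [-1.57  -0.002 -0.211] F [ 1.1  0.6 -0.7] w 85.7 t 27.4
shift tool units [0. 0. 0.] turn y units None
fork_xl [([424.9, -234.6, 5.1], 0.92)]
fork_l [([441.7, -137.7, 3.2], 0.61), ([434.7, -187.2, 4.9], 0.56)]
rack [([447.1, -147.0, 4.5], 0.69), ([424.3, -239.0, 1.7], 0.29), ([433.0, -188.3, 97.2], 0.23)]
```

View pics/w17.png

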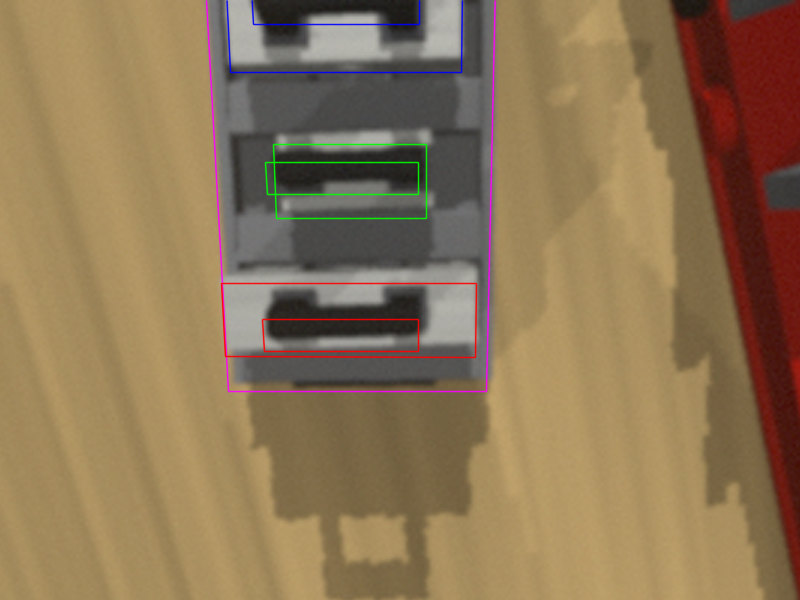

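By width against the overlays, the bottom block (224–478) matches XL (92 mm), the middle one (277–432) matches S (56 mm), and the top one matches L (80 mm). So the forks present are XL, L and S. I'll go over XL first.

Run:
```python
from h import *
plan(425.5,-237.5,190,-0.21)
```

```text
pos [ 439.8 -289.4  340.1] yaw -0.2089 rot [-1.571 -0.    -0.209] F [-0.8 -0.   0.5] w 85.4 t 27.6
shift tool units [-0.496  3.002  0.957] turn y units 0.009
shift after turn [-0.497  3.002  0.957]
```

Request:
step_arm(moves="-0.25 0.6 0.48 0 0 0 1;-0.25 0.6 0.48 0 0 0 1;0 0.6 0 0 0 0 1;0 0.6 0 0 0 0 1;0 0.6 0 0 0 0 1;0 0 0 0 0 0 1;0 0 0 0 0 0 1")

```text
clock: 28.3
eef_pos: [424.6, -237.7, 190.4]
tool_rot: [-1.571, 0.001, -0.21]
force: [-1.1, -0.4, 0.5]
width: 85.5
```

Run:
```python
from h import *
plan(425.5,-237.5,93,-0.21)
im=wim()
k=2
img=cv2.resize(im['color'],None,fx=k,fy=k,interpolation=cv2.INTER_CUBIC)
r=(445.5,-144,-0.21)
poly(img,im,T(*r,box(-54,54,-129.5,129.5,34)),k,(255,0,255))
ofork(img,im,r,-96,'xl',k,(0,0,255));ofork(img,im,r,-48,'s',k,(0,255,0));ofork(img,im,r,0,'l',k,(255,0,0));
cv2.imwrite('pics/w18.png',img[0:600,240:1040])
```

```text
pos [ 424.6 -237.7  190.4] yaw -0.2102 rot [-1.571e+00  1.000e-03 -2.100e-01] F [-1.1 -0.4  0.5] w 85.5 t 28.3
shift tool units [0.019 1.947 0.009] turn y units -0.002
shift after turn [0.019 1.947 0.009]
```

View pics/w18.png

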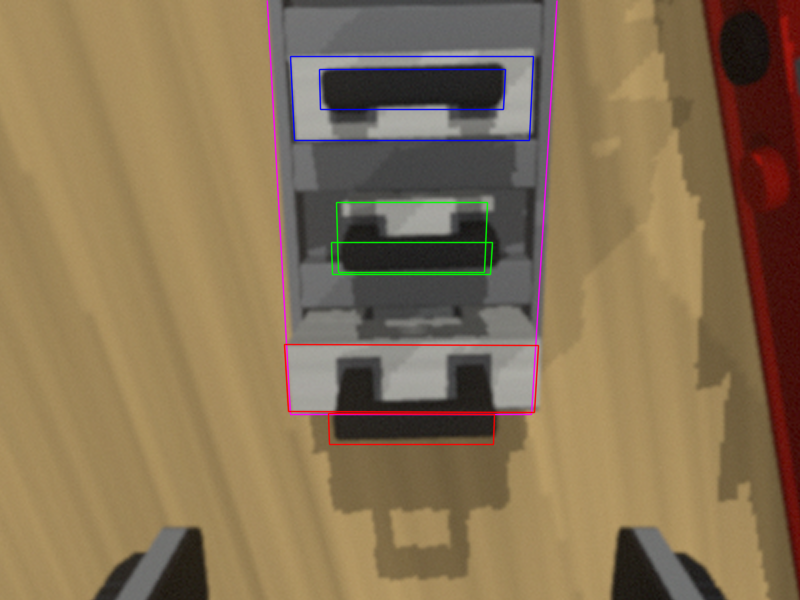

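All three overlays (XL red, S green, L blue) fit, so the sizes are confirmed. The XL handle is about 1 mm further +y. Descending and gripping.

Request:
step_arm(moves="0.02 0.3 0.04 0 0 0 1;0 0.4 0 0 0 0 1;0 0.4 0 0 0 0 1;0 0.4 0 0 0 0 1;0 0.3 0 0 0 0 1;0 0.14 0 0 0 0 1;0 0 0 0 0 0 1;0 0 0 0 0 0 0;0 0 0 0 0 0 0;0 0 0 0 0 0 0;0 0 0 0 0 0 0;0 0 0 0 0 0 0;0 0 0 0 0 0 0")

```text
clock: 29.65
eef_pos: [426.3, -236.0, 94.4]
tool_rot: [-1.571, -0.002, -0.21]
force: [0.6, 0.3, 6.0]
width: 49.2
```

```bash
cat >> h.py <<'E'
def grip(pic,size,tcpz,base=8):
    """predict handle edges in wrist image for centred grip; save crop"""
    im=get_image('wrist')
    Tc=np.linalg.inv(np.array(im['T_tool_cam']));f=200/np.tan(np.radians(im['vertical_fov'])/2)
    def pt(p):
        c=Tc[:3,:3]@np.array(p,float)+Tc[:3,3];return np.array([f*c[0]/c[2]+im['cx'],f*c[1]/c[2]+im['cy']])
    w,h=W[size];k=2;img=cv2.resize(im['color'],None,fx=k,fy=k,interpolation=cv2.INTER_CUBIC)
    yt=tcpz-(base+h+48)
    for y,a,b in [(yt,25,5),(yt+48,w/2,13)]:
        q=np.array([pt([sx*a,y,sz*b]) for sx,sz in [(-1,-1),(1,-1),(1,1),(-1,1)]])
        cv2.polylines(img,[((q+.5)*k-.5).round().astype(np.int32)],True,(0,0,255),1,cv2.LINE_AA)
    cv2.imwrite(pic,img[240:720,260:1040])
E
python3 - <<'E'
from h import *
plan(z=400,yaw=1.43)
grip('pics/w19.png','xl',ctrl.read_state()['eef_pos'][2])
E
```

```text
pos [ 426.3 -236.    94.4] yaw -0.2103 rot [-1.571 -0.002 -0.21 ] F [0.6 0.3 6. ] w 49.2 t 29.6
shift tool units [ 1.300e-02 -6.111e+00 -2.000e-03] turn y units -13.669
shift after turn [ 1.300e-02 -6.111e+00 -2.000e-03]
```

View pics/w19.png

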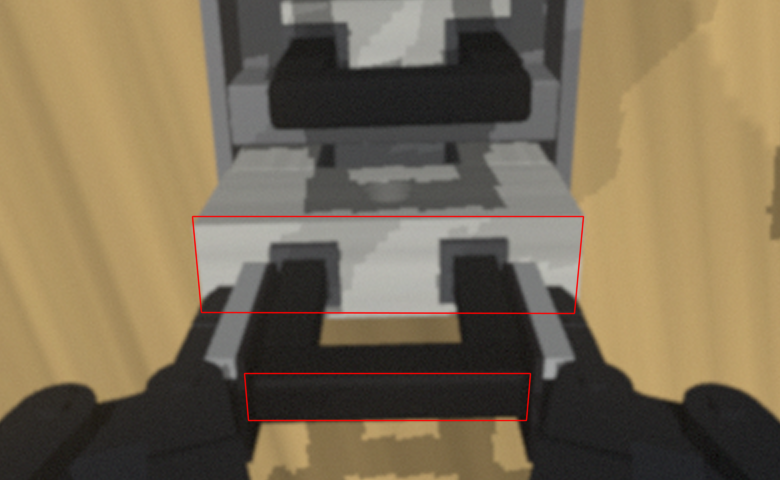

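The grip is centred to within about 1 mm, and the eye sits 25.6 mm above the TCP. Lifting and turning so that the camera looks ahead along the hook.

Request:
step_arm(moves="0 -0.3 0 0 0 0 0;0 -0.6 0 0 0 0 0;0 -0.9 0 0 0 0 0;0 -0.9 0 0 0 0 0;0 -0.9 0 0 0.9 0 0;0 -0.9 0 0 0.9 0 0;0 -0.9 0 0 0.9 0 0;0 -0.9 0 0 0.9 0 0;0 0 0 0 0.9 0 0;0 0 0 0 0.9 0 0;0 0 0 0 0.9 0 0;0 0 0 0 0.9 0 0;0 0 0 0 0.9 0 0;0 0 0 0 0.9 0 0;0 0 0 0 0.9 0 0;0 0 0 0 0.9 0 0;0 0 0 0 0.9 0 0;0 0 0 0 0.8 0 0;0 0 0 0 0 0 0")

```text
clock: 31.6
eef_pos: [424.9, -235.0, 407.8]
tool_rot: [-1.572, 0.001, -1.711]
force: [-0.7, -0.1, -4.7]
width: 49.0
```

Run:
```python
from h import *
plan(390,330,400,-1.71)
print(ctrl.read_state()['qpos'].round(2))
```

```text
pos [ 424.9 -235.   407.8] yaw -1.7108 rot [-1.572e+00  1.000e-03 -1.711e+00] F [-0.7 -0.1 -4.7] w 49.0 t 31.6
shift tool units [-11.092   0.168  -2.268] turn y units -0.007
shift after turn [-11.094   0.168  -2.258]
[-0.31  0.36  1.09  1.69 -0.33  1.29 -0.87]
```

Request:
step_arm(moves="-0.9 0 -0.2 0 0 0 0;-0.9 0 -0.2 0 0 0 0;-0.9 0 -0.2 0 0 0 0;-0.9 0 -0.2 0 0 0 0;0 0 0 0 0 0 0")

```text
clock: 32.1
eef_pos: [410.4, -42.1, 407.2]
tool_rot: [-1.575, 0.006, -1.691]
force: [-0.9, -1.0, -5.0]
width: 48.9
```

Run:
```python
from h import *
plan(390,330,400,-1.71)
print(ctrl.read_state()['qpos'].round(2))
```

```text
pos [410.4 -42.1 407.2] yaw -1.6914 rot [-1.575  0.006 -1.691] F [-0.9 -1.  -5. ] w 48.9 t 32.1
shift tool units [-7.337  0.191 -1.301] turn y units 0.155
shift after turn [-7.312  0.192 -1.437]
[-0.94  0.19  1.18  1.85 -0.2   1.23 -1.38]
```

Request:
step_arm(moves="-0.8 0 -0.1 0 0 0 0;-0.8 0 -0.1 0 0 0 0;-0.8 0 -0.1 0 0 0 0;-0.8 0 -0.1 0 0 0 0;0 0 0 0 0 0 0")

```text
clock: 32.6
eef_pos: [412.6, 116.1, 407.6]
tool_rot: [-1.573, 0.002, -1.698]
force: [0.2, 0.2, -4.2]
width: 49.1
```

Run:
```python
from h import *
plan(390,330,400,-1.71)
print(ctrl.read_state()['qpos'].round(2))
```

```text
pos [412.6 116.1 407.6] yaw -1.6977 rot [-1.573  0.002 -1.698] F [ 0.2  0.2 -4.2] w 49.1 t 32.6
shift tool units [-4.186  0.16  -0.99 ] turn y units 0.103
shift after turn [-4.174  0.16  -1.042]
[-1.25  0.23  1.15  1.82 -0.23  1.24 -1.73]
```

Joints stay well inside their ranges, so I'll continue to the point ahead of the hook tip.

Request:
step_arm(moves="-0.85 0 -0.2 0 0.05 0 0;-0.85 0 -0.2 0 0.05 0 0;-0.85 0 -0.2 0 0 0 0;-0.85 0 -0.2 0 0 0 0;-0.8 0 -0.2 0 0 0 0;0 0 0 0 0 0 0;0 0 0 0 0 0 0")

```text
clock: 33.3
eef_pos: [394.5, 324.6, 407.6]
tool_rot: [-1.571, -0.002, -1.719]
force: [-0.3, -1.2, -4.0]
width: 49.0
```

Run:
```python
from h import *
plan(390,330,400,-1.71)
print(ctrl.read_state()['qpos'].round(2))
im=wim();look(im,['hook_root','hook_tip','hook_stand'])
cv2.imwrite('pics/w20.png',im['color'])
np.save('w20.npy',dict(R=im['R'],t=im['t'],cx=im['cx'],cy=im['cy'],vertical_fov=im['vertical_fov']),allow_pickle=True)
```

```text
pos [394.5 324.6 407.6] yaw -1.7186 rot [-1.571 -0.002 -1.719] F [-0.3 -1.2 -4. ] w 49.0 t 33.3
shift tool units [-0.094  0.151 -0.104] turn y units -0.072
shift after turn [-0.095  0.151 -0.103]
[-1.46  0.42  1.07  1.64 -0.37  1.32 -2.04]
hook_root []
hook_tip [([445.6, 317.3, 260.8], 0.59)]
hook_stand []
```

View pics/w20.png

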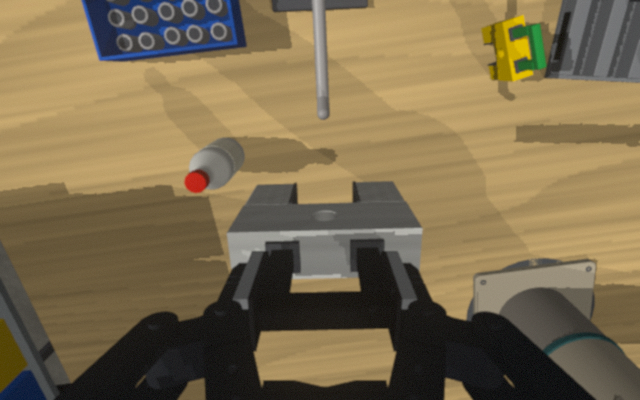

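The hook runs straight ahead, from its tip at (322,115) to about (318,0). I'll zoom in for its direction.

Run:
```python
from h import *
im=np.load('w20.npy',allow_pickle=True).item()
c=cv2.imread('pics/w20.png')
cv2.imwrite('pics/w20c.png',cv2.resize(c[0:130,260:390],None,fx=4.5,fy=4.5,interpolation=cv2.INTER_CUBIC))
g=c[:,:,:].astype(int)
for r in range(10,110,10):
    row=g[r,300:345]; sat=row.max(1)-row.min(1); ix=np.where(sat<25)[0]+300
    print(r,ix.min() if len(ix) else None,ix.max() if len(ix) else None,row.sum(1)[10:35:3])
```

```text
10 312 324 [227 417 546 461 369 297 332 348 399]
20 314 324 [461 434 533 477 392 344 455 457 454]
30 314 325 [471 441 526 483 413 323 472 478 477]
40 315 325 [488 471 505 495 426 326 475 475 473]
50 315 325 [425 422 484 513 437 328 460 469 468]
60 315 326 [388 387 461 525 445 329 367 384 391]
70 316 326 [405 405 441 550 455 357 393 421 420]
80 316 327 [416 420 430 543 460 370 355 420 416]
90 317 327 [404 404 406 497 441 392 334 409 407]
100 317 327 [419 415 412 415 371 298 303 427 432]
```

View pics/w20c.png

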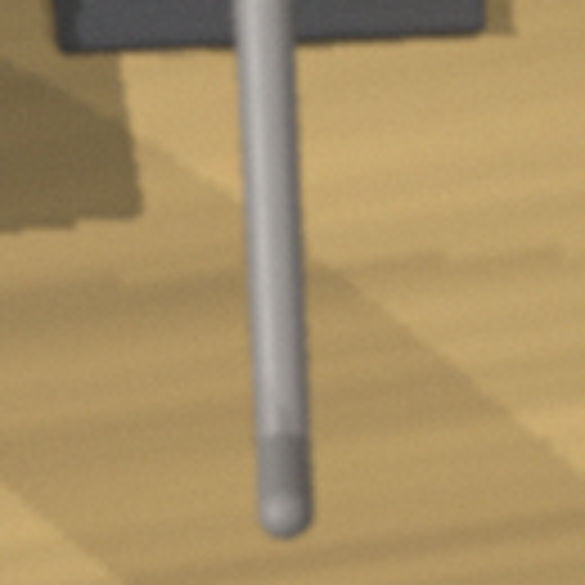

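Run:
```python
from h import *
im=np.load('w20.npy',allow_pickle=True).item()
f=lambda u,v:(260+(u+.5)/4.5-.5,(v+.5)/4.5-.5)
a=onz(im,*f(265,0),250);b=onz(im,*f(283,425),250);t=onz(im,*f(285,512),264)
print(a,b,t,'yaw',np.arctan2(*(a-b)[[1,0]]))
n=np.array([606.3,298.5]);print('net yaw',np.arctan2(298.5-321,606.3-446.5))
c=onz(im,*f(160,45),10);print('base plate edge',onz(im,*f(62,48),10),onz(im,*f(482,32),10))
```

```text
[527.09958515 308.21974967 250.        ] [459.06001123 315.32311186 250.        ] [445.34869616 316.98594268 264.        ] yaw -0.10402360949889092
net yaw -0.1398814583502708
base plate edge [562.47309299 367.82764153  10.        ] [548.37873968 241.8348767   10.        ]
```

Hook yaw is about −0.107 (the bar and base-plate edge agree) and the tip is at (445, 317). I'll align 45 mm in front of the tip, with the window centred at hook height.

Run:
```python
from h import *
plan(400.6,321.8,249.4,-1.678)
```

```text
pos [395.3 322.9 408.6] yaw -1.7244 rot [-1.571  0.    -1.724] F [ 0.5  0.2 -4.2] w 48.9 t 33.5
shift tool units [0.006 3.184 0.109] turn y units -0.386
shift after turn [0.011 3.184 0.108]
```

Request:
step_arm(moves="0 0.6 0 0 -0.2 0 0;0 0.6 0 0 -0.19 0 0;0.01 0.6 0.11 0 0 0 0;0 0.6 0 0 0 0 0;0 0.5 0 0 0 0 0;0 0.28 0 0 0 0 0;0 0 0 0 0 0 0;0 0 0 0 0 0 0")

```text
clock: 34.3
eef_pos: [401.2, 323.3, 250.3]
tool_rot: [-1.57, 0.001, -1.676]
force: [0.3, 1.4, -4.8]
width: 48.9
```

```bash
cat >> h.py <<'E'
HK=(604.4,299.9,-0.107)
def ohook(img,im,k):
    for y in (-5,5): poly(img,im,T(*HK,[[0,y,250],[-150,y,250]]),k,(0,255,0),False)
    poly(img,im,T(*HK,[[-160,0,264],[-150,0,250],[0,0,250]]),k,(255,0,255),False)
E
python3 - <<'E'
from h import *
plan(400.6,321.8,249.4,-1.678)
print(ctrl.read_state()['qpos'].round(2))
im=wim()
k=2
img=cv2.resize(im['color'],None,fx=k,fy=k,interpolation=cv2.INTER_CUBIC)
ohook(img,im,k)
cv2.imwrite('pics/w21.png',img[0:600,260:1040])
E
```

```text
pos [401.2 323.3 250.3] yaw -1.6762 rot [-1.570e+00  1.000e-03 -1.676e+00] F [ 0.3  1.4 -4.8] w 48.9 t 34.3
shift tool units [ 0.032  0.018 -0.01 ] turn y units 0.015
shift after turn [ 0.032  0.018 -0.009]
[-1.33  0.56  0.93  1.88 -0.54  0.97 -1.83]
```

View pics/w21.png

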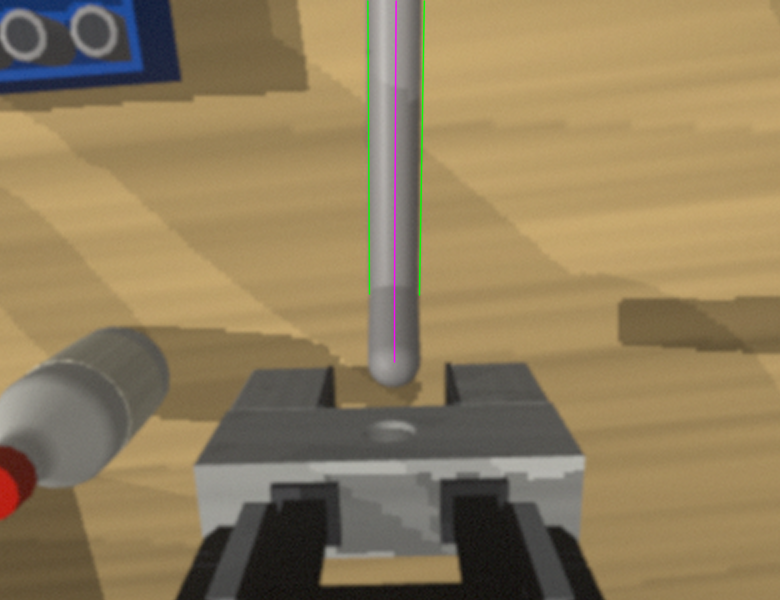

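The overlay fits the hook; its tip at (394,375) is centred on the handle window. Advancing.

Request:
step_arm(moves="0.03 0.02 0.2 0 0.01 0 0;0 0 0.3 0 0 0 0;0 0 0.3 0 0 0 0;0 0 0.3 0 0 0 0;0 0 0 0 0 0 0")

```text
clock: 34.85
eef_pos: [458.4, 315.2, 249.6]
tool_rot: [-1.566, 0.001, -1.679]
force: [0.1, 0.1, -4.9]
width: 48.9
```

Run:
```python
from h import *
plan(400.6,321.8,249.4,-1.678)
im=wim()
k=2
img=cv2.resize(im['color'],None,fx=k,fy=k,interpolation=cv2.INTER_CUBIC)
ohook(img,im,k)
cv2.imwrite('pics/w22.png',img[100:700,260:1040])
```

```text
pos [458.4 315.2 249.6] yaw -1.6788 rot [-1.566e+00  1.000e-03 -1.679e+00] F [ 0.1  0.1 -4.9] w 48.9 t 34.9
shift tool units [-0.006 -0.002 -1.163] turn y units -0.007
shift after turn [-0.007 -0.002 -1.163]
```

View pics/w22.png

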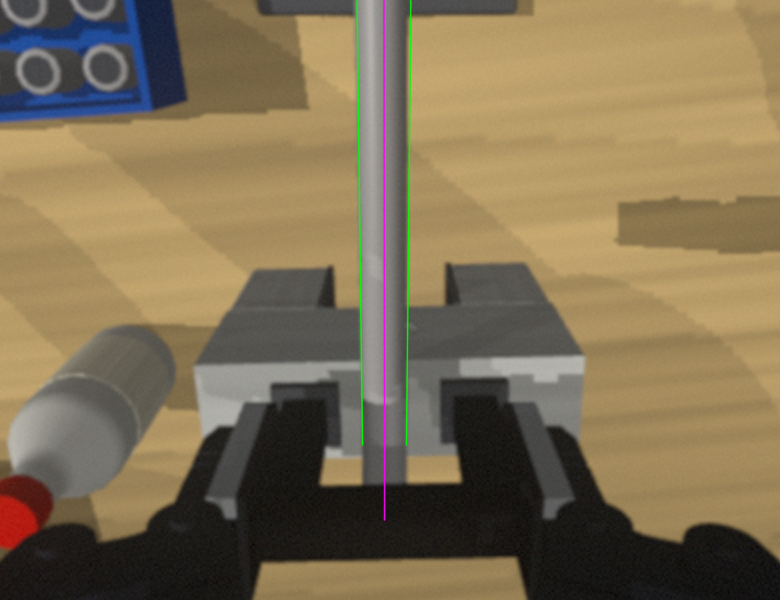

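The hook is through the window under the bar with no contact. Sliding back toward the post.

Request:
step_arm(moves="0 0 0.3 0 0 0 0;0 0 0.3 0 0 0 0;0 0 0.3 0 0 0 0;0 0 0.3 0 0 0 0;0 0 0.3 0 0 0 0;0 0 0.3 0 0 0 0;0 0 0 0 0 0 0")

```text
clock: 35.6
eef_pos: [545.9, 305.9, 248.7]
tool_rot: [-1.569, -0.0, -1.678]
force: [-0.3, -0.1, -4.9]
width: 49.1
```

Run:
```python
from h import *
p=T(*HK,[[-16.5,0,249]])[0];print(p)
plan(*p,-1.678)
im=wim()
k=2
img=cv2.resize(im['color'],None,fx=k,fy=k,interpolation=cv2.INTER_CUBIC)
ohook(img,im,k)
poly(img,im,T(*HK,box(0,25,-12.5,12.5,285)),k,(0,0,255))
cv2.imwrite('pics/w23.png',img[0:600,260:1040])
```

```text
[587.99436417 301.66213306 249.        ]
pos [545.9 305.9 248.7] yaw -1.6777 rot [-1.569 -0.    -1.678] F [-0.3 -0.1 -4.9] w 49.1 t 35.6
shift tool units [-0.005 -0.005  0.847] turn y units 0.003
shift after turn [-0.005 -0.005  0.847]
```

View pics/w23.png

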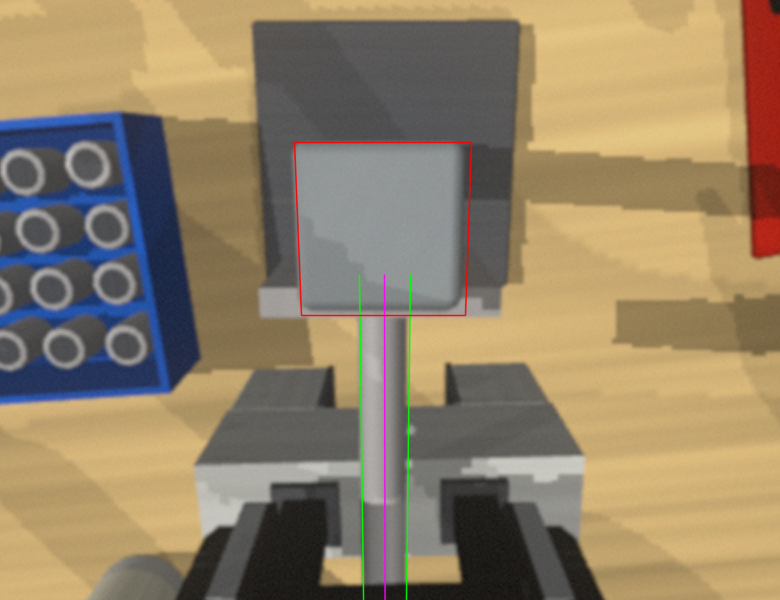

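Request:
step_arm(moves="0 0 0.25 0 0 0 0;0 0 0.25 0 0 0 0;0 0 0.2 0 0 0 0;0 0 0.13 0 0 0 0;0 0 0 0 0 0 0;0 0.1 0 0 0 0 0;0 0.1 0 0 0 0 0;0 0.1 0 0 0 0 0;0 0 0 0 0 0 0")

```text
clock: 36.55
eef_pos: [584.6, 302.3, 232.1]
tool_rot: [-1.573, -0.001, -1.677]
force: [-0.1, 0.1, -3.6]
width: 49.1
```

Request:
step_arm(moves="0 0.03 0 0 0 0 0;0 0.03 0 0 0 0 0;0 0 0 0 0 0 0")

```text
clock: 36.85
eef_pos: [585.6, 302.2, 230.3]
tool_rot: [-1.571, 0.0, -1.677]
force: [0.3, 0.4, -4.4]
width: 48.9
```

Request:
step_arm(moves="0 0.02 0 0 0 0 0;0 0.02 0 0 0 0 0;0 0 0 0 0 0 0")

```text
clock: 37.15
eef_pos: [585.9, 302.2, 229.3]
tool_rot: [-1.57, 0.001, -1.677]
force: [-1.5, -0.0, 2.1]
width: 48.9
```

Request:
step_arm(moves="0 0.02 0 0 0 0 0;0 0 0 0 0 0 0")

```text
clock: 37.35
eef_pos: [585.9, 302.2, 229.1]
tool_rot: [-1.57, 0.001, -1.677]
force: [-3.5, -0.3, 7.6]
width: 49.0
```

The hook bears the fork at the predicted height (z 229.3, force change of about +6 N). Releasing and rising straight up.

Request:
step_arm(moves="0 -0.02 0 0 0 0 0.2;0 0 0 0 0 0 0.5;0 0 0 0 0 0 0.8;0 0 0 0 0 0 1;0 0 0 0 0 0 1;0 0 0 0 0 0 1;0 -0.2 0 0 0 0 1;0 -0.4 0 0 0 0 1;0 -0.6 0 0 0 0 1;0 -0.8 0 0 0 0 1;0 -0.8 0 0 0 0 1;0 0 -0.6 0 0 0 1;0 0 -0.6 0 0 0 1;0 0 0 0 0 0 1;0 0 0 0 0 0 1")

```text
clock: 38.85
eef_pos: [525.9, 309.0, 369.3]
tool_rot: [-1.57, 0.001, -1.676]
force: [-0.4, 1.1, 0.5]
width: 85.6
```

Run:
```python
from h import *
plan()
im=wim();cv2.imwrite('pics/w24.png',im['color'])
im=get_image('top');look(im,['rack','fork_l','fork_s'])
cv2.imwrite('pics/t24.png',cv2.resize(im['color'][120:260,180:460],None,fx=2.8,fy=2.8,interpolation=cv2.INTER_CUBIC))
im=get_image('scene')
cv2.imwrite('pics/s24.png',cv2.resize(im['color'][80:240,300:460],None,fx=3.5,fy=3.5,interpolation=cv2.INTER_CUBIC))
```

```text
pos [525.9 309.  369.3] yaw -1.6758 rot [-1.570e+00  1.000e-03 -1.676e+00] F [-0.4  1.1  0.5] w 85.6 t 38.9
shift tool units [0. 0. 0.] turn y units None
rack [([444.7, -143.1, -0.5], 0.68)]
fork_l [([443.7, -141.5, 9.4], 0.53), ([442.0, -192.9, 8.1], 0.42)]
fork_s [([443.7, -141.5, 9.4], 0.53), ([442.0, -192.9, 8.1], 0.42)]
```

View pics/w24.png

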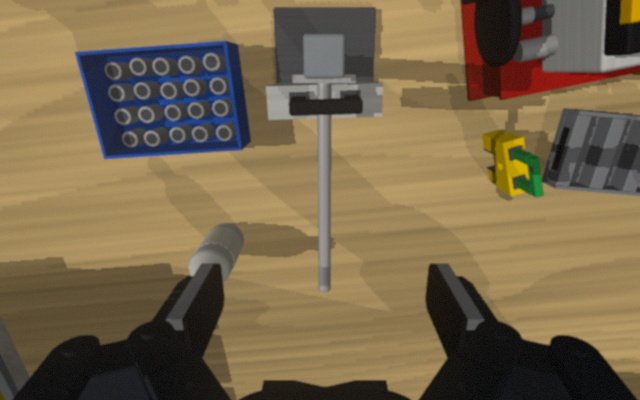

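View pics/s24.png

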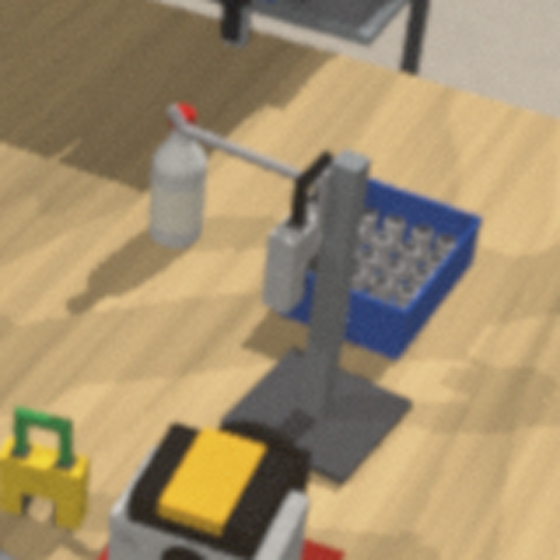

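View pics/t24.png

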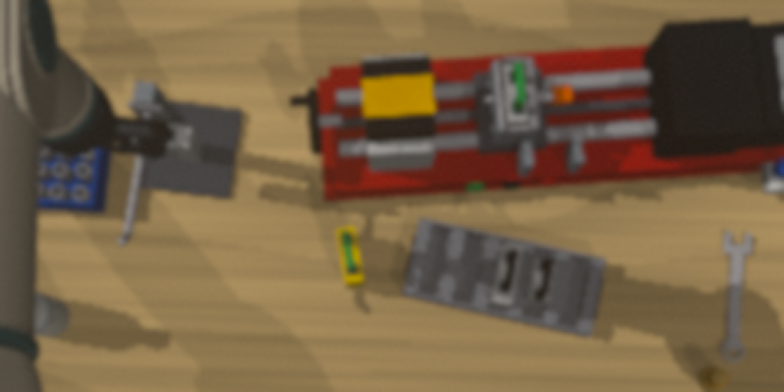

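The XL fork hangs straight against the post (wrist (325,103)) and the rack hasn't moved. Next is L in the middle groove.

Request:
step_arm(moves="0.78 0 -0.055 0 0 0 1;0.78 0 -0.055 0 0 0 1;0.78 0 -0.055 0 0 0 1;0.78 0 -0.055 0 0 0 1;0.78 0 -0.055 0 0 0 1;0.78 0 -0.055 0 0 0 1;0.78 0 -0.055 0 0 0 1;0.78 0 -0.055 0 0 0 1;0.78 0 -0.055 0 0 0 1;0.78 0 -0.055 0 0 0 1;0.78 0 -0.055 0 0 0 1;0.78 0 -0.055 0 0 0 1;0 0 0 0 0 0 1")

```text
clock: 40.45
eef_pos: [441.7, -160.1, 369.3]
tool_rot: [-1.569, -0.003, -1.688]
force: [-0.4, -0.2, 0.3]
width: 85.6
```

Request:
step_arm(moves="0 0 0 0 -0.9 0 1;0 0 0 0 -0.9 0 1;0 0 0 0 -0.9 0 1;0 0 0 0 -0.9 0 1;0 0 0 0 -0.9 0 1;0 0 0 0 -0.9 0 1;0 0 0 0 -0.9 0 1;0 0 0 0 -0.9 0 1;0 0 0 0 -0.9 0 1;0 0 0 0 -0.9 0 1;0 0 0 0 -0.9 0 1;0 0 0 0 -0.9 0 1;0 0 0 0 -0.9 0 1;0 0 0 0 -0.5 0 1;0 0 0 0 0 0 1")

```text
clock: 41.95
eef_pos: [443.8, -153.3, 368.3]
tool_rot: [-1.571, 0.0, -0.213]
force: [0.8, -0.0, -0.0]
width: 85.6
```

Run:
```python
from h import *
plan(445.5,-143,185,-0.21)
print(ctrl.read_state()['qpos'].round(2))
```

```text
pos [ 443.8 -153.3  368.3] yaw -0.213 rot [-1.571  0.    -0.213] F [ 0.8 -0.  -0. ] w 85.6 t 42.0
shift tool units [-0.01   3.666  0.208] turn y units -0.025
shift after turn [-0.009  3.666  0.208]
[-0.22  0.26  0.64  1.8  -0.17  1.14  0.26]
```

Request:
step_arm(moves="0 0.7 0.2 0 -0.02 0 1;0 0.7 0 0 0 0 1;0 0.7 0 0 0 0 1;0 0.7 0 0 0 0 1;0 0.6 0 0 0 0 1;0 0.25 0 0 0 0 1;0 0 0 0 0 0 1;0 0 0 0 0 0 1")

```text
clock: 42.75
eef_pos: [446.1, -143.9, 186.1]
tool_rot: [-1.571, -0.0, -0.212]
force: [0.0, -0.6, -0.3]
width: 85.6
```

Run:
```python
from h import *
plan(445.5,-143,85,-0.21)
im=wim()
k=2
img=cv2.resize(im['color'],None,fx=k,fy=k,interpolation=cv2.INTER_CUBIC)
r=(445.5,-143,-0.21)
poly(img,im,T(*r,box(-54,54,-129.5,129.5,34)),k,(255,0,255))
ofork(img,im,r,-48,'s',k,(0,255,0));ofork(img,im,r,0,'l',k,(0,0,255));
cv2.imwrite('pics/w25.png',img[0:700,240:1040][100:700])
```

```text
pos [ 446.1 -143.9  186.1] yaw -0.2116 rot [-1.571 -0.    -0.212] F [ 0.  -0.6 -0.3] w 85.6 t 42.8
shift tool units [-0.016  2.022  0.015] turn y units -0.013
shift after turn [-0.016  2.022  0.015]
```

View pics/w25.png

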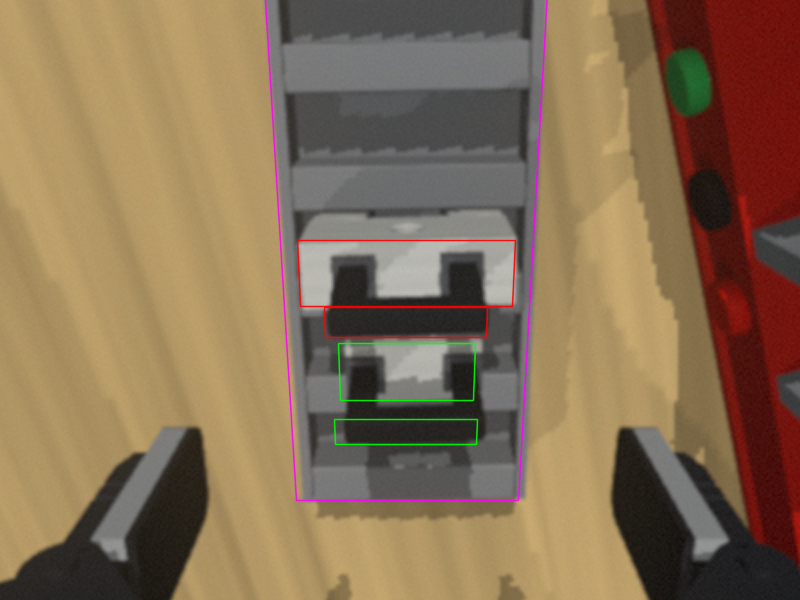

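The L overlay (red) fits well. Descending and gripping.

Request:
step_arm(moves="0 0.4 0.02 0 0 0 1;0 0.4 0 0 0 0 1;0 0.4 0 0 0 0 1;0 0.4 0 0 0 0 1;0 0.3 0 0 0 0 1;0 0.1 0 0 0 0 1;0 0 0 0 0 0 1;0 0 0 0 0 0 0;0 0 0 0 0 0 0;0 0 0 0 0 0 0;0 0 0 0 0 0 0;0 0 0 0 0 0 0;0 0 0 0 0 0 0")

```text
clock: 44.1
eef_pos: [446.4, -142.7, 86.9]
tool_rot: [-1.571, -0.002, -0.211]
force: [-1.3, 0.5, 6.4]
width: 49.1
```

Run:
```python
from h import *
plan(z=400,yaw=-1.678)
grip('pics/w26.png','l',ctrl.read_state()['eef_pos'][2])
```

```text
pos [ 446.4 -142.7   86.9] yaw -0.2106 rot [-1.571 -0.002 -0.211] F [-1.3  0.5  6.4] w 49.1 t 44.1
shift tool units [ 1.000e-02 -6.263e+00  1.000e-03] turn y units 12.228
shift after turn [ 1.000e-02 -6.263e+00  1.000e-03]
```

View pics/w26.png

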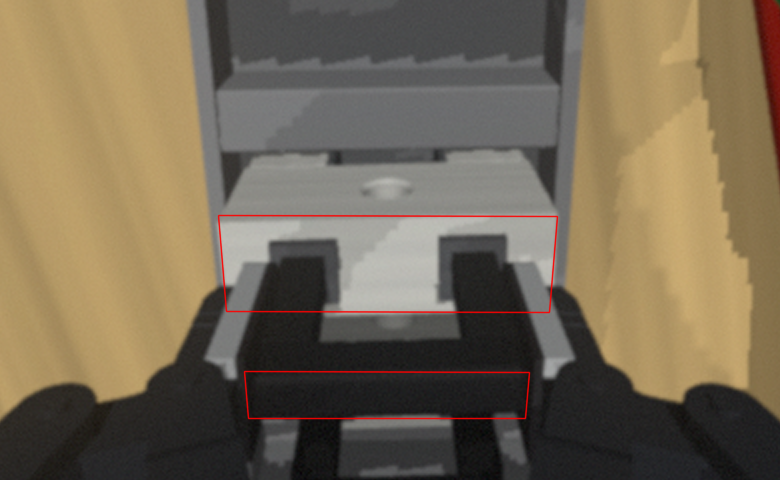

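Centred. Lifting, turning and carrying it to the hook as before.

Request:
step_arm(moves="0 -0.3 0 0 0 0 0;0 -0.6 0 0 0 0 0;0 -0.9 0 0 0 0 0;0 -0.9 0 0 0 0 0;0 -0.9 0 0 0.9 0 0;0 -0.9 0 0 0.9 0 0;0 -0.9 0 0 0.9 0 0;0 -0.9 0 0 0.9 0 0;0 0 0 0 0.9 0 0;0 0 0 0 0.9 0 0;0 0 0 0 0.9 0 0;0 0 0 0 0.9 0 0;0 0 0 0 0.9 0 0;0 0 0 0 0.9 0 0;0 0 0 0 0.9 0 0;0 0 0 0 0.9 0 0;0 0 0 0 0.9 0 0;0 0 0 0 0.53 0 0;0 0 0 0 0 0 0")

```text
clock: 46.05
eef_pos: [445.2, -142.1, 400.4]
tool_rot: [-1.572, 0.001, -1.678]
force: [-0.2, -0.3, -4.0]
width: 49.1
```

Run:
```python
from h import *
p=T(*HK,[[-206,0,400]])[0]
plan(*p,-1.678)
```

```text
pos [ 445.2 -142.1  400.4] yaw -1.6782 rot [-1.572e+00  1.000e-03 -1.678e+00] F [-0.2 -0.3 -4. ] w 49.1 t 46.0
shift tool units [-9.129  0.017 -1.903] turn y units -0.002
shift after turn [-9.13   0.017 -1.901]
```

Request:
step_arm(moves="-0.76 0 -0.16 0 0 0 0;-0.76 0 -0.16 0 0 0 0;-0.76 0 -0.16 0 0 0 0;-0.76 0 -0.16 0 0 0 0;-0.76 0 -0.16 0 0 0 0;-0.76 0 -0.16 0 0 0 0;-0.76 0 -0.16 0 0 0 0;-0.76 0 -0.16 0 0 0 0;-0.76 0 -0.16 0 0 0 0;-0.76 0 -0.16 0 0 0 0;-0.76 0 -0.16 0 0 0 0;-0.76 0 -0.16 0 0 0 0;0 0 0 0 0 0 0;0 0 0 0 0 0 0")

```text
clock: 47.45
eef_pos: [398.6, 321.5, 400.2]
tool_rot: [-1.571, -0.002, -1.674]
force: [0.5, -0.7, -3.2]
width: 49.4
```

Run:
```python
from h import *
p=T(*HK,[[-206,0,249.9]])[0]
plan(*p,-1.678);print(ctrl.read_state()['qpos'].round(2))
```

```text
pos [398.6 321.5 400.2] yaw -1.6744 rot [-1.571 -0.002 -1.674] F [ 0.5 -0.7 -3.2] w 49.4 t 47.5
shift tool units [-0.015  3.005  0.022] turn y units 0.03
shift after turn [-0.015  3.005  0.022]
[-1.42  0.41  1.02  1.65 -0.36  1.29 -2.01]
```

Request:
step_arm(moves="0 0.6 0 0 0.03 0 0;0 0.6 0 0 0 0 0;0 0.6 0 0 0 0 0;0 0.6 0 0 0 0 0;0 0.4 0 0 0 0 0;0 0.2 0 0 0 0 0;0 0 0 0 0 0 0;0 0 0 0 0 0 0")

```text
clock: 48.25
eef_pos: [400.1, 320.8, 251.8]
tool_rot: [-1.57, 0.001, -1.682]
force: [-0.3, -0.5, -3.6]
width: 48.9
```

Run:
```python
from h import *
p=T(*HK,[[-52,0,249.9]])[0]
plan(*p,-1.678)
im=wim()
k=2
img=cv2.resize(im['color'],None,fx=k,fy=k,interpolation=cv2.INTER_CUBIC)
ohook(img,im,k)
cv2.imwrite('pics/w27.png',img[0:600,260:1040])
```

```text
pos [400.1 320.8 251.8] yaw -1.6822 rot [-1.570e+00  1.000e-03 -1.682e+00] F [-0.3 -0.5 -3.6] w 48.9 t 48.2
shift tool units [-0.035  0.043  3.066] turn y units -0.035
shift after turn [-0.022  0.043  3.066]
```

View pics/w27.png

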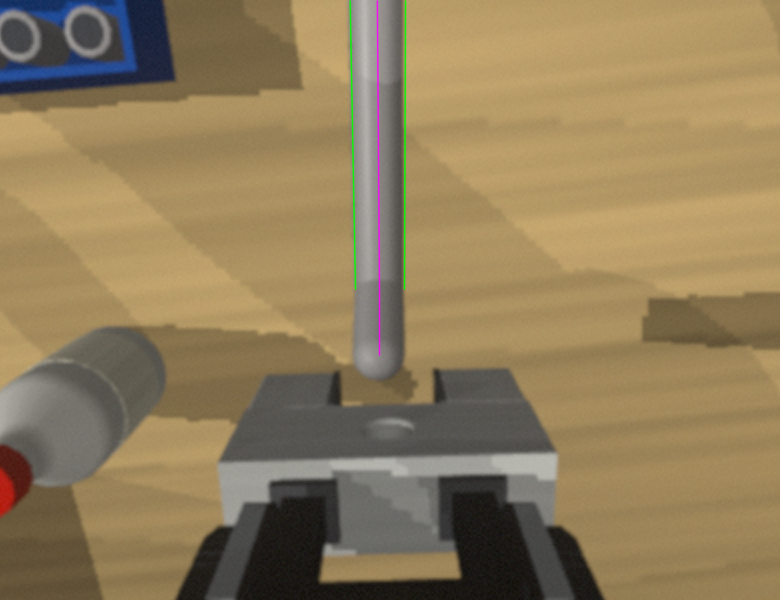

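Hook at col 379 against the window centre at 390, so about 2 mm to correct. Correcting and sliding on.

Request:
step_arm(moves="-0.04 0.04 0 0 -0.03 0 0;0 0 0.2 0 0 0 0;0 0 0.3 0 0 0 0;0 0 0.3 0 0 0 0;0 0 0.3 0 0 0 0;0 0 0 0 0 0 0")

```text
clock: 48.9
eef_pos: [457.4, 316.3, 249.5]
tool_rot: [-1.567, 0.0, -1.68]
force: [0.8, -0.1, -3.7]
width: 48.5
```

Run:
```python
from h import *
p=T(*HK,[[-52,0,249.9]])[0]
plan(*p,-1.678)
im=wim()
k=2
img=cv2.resize(im['color'],None,fx=k,fy=k,interpolation=cv2.INTER_CUBIC)
cv2.imwrite('pics/w28.png',img[0:600,260:1040])
```

```text
pos [457.4 316.3 249.5] yaw -1.6799 rot [-1.567  0.    -1.68 ] F [ 0.8 -0.1 -3.7] w 48.5 t 48.9
shift tool units [ 9.000e-03 -1.000e-03  1.919e+00] turn y units -0.016
shift after turn [ 1.200e-02 -1.000e-03  1.919e+00]
```

View pics/w28.png

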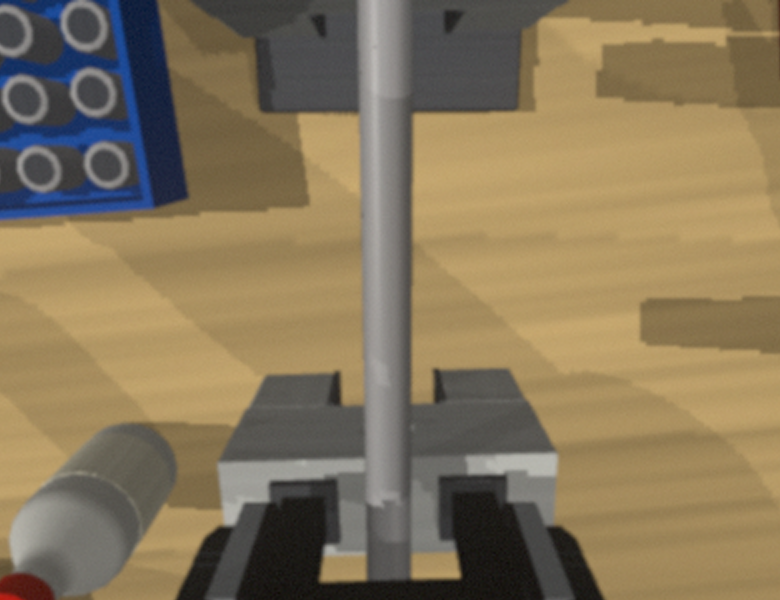

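Request:
step_arm(moves="0 0 0.3 0 0 0 0;0 0 0.3 0 0 0 0;0 0 0.3 0 0 0 0;0 0 0.3 0 0 0 0;0 0 0.3 0 0 0 0;0 0 0 0 0 0 0;0 0 0 0 0 0 0")

```text
clock: 49.65
eef_pos: [527.8, 309.3, 248.6]
tool_rot: [-1.572, -0.0, -1.678]
force: [-1.1, 0.3, -4.4]
width: 49.0
```

Run:
```python
from h import *
p=T(*HK,[[-52,0,249.9]])[0]
plan(*p,-1.678)
im=wim()
k=2
img=cv2.resize(im['color'],None,fx=k,fy=k,interpolation=cv2.INTER_CUBIC)
for s,c in ((-18.5,(0,0,255)),(-52,(0,255,0))):
    poly(img,im,T(*HK,box(s-5,s+5,-25,25,267)),k,c)
    poly(img,im,T(*HK,box(s-13,s+13,-46,46,219)),k,c)
cv2.imwrite('pics/w29.png',img[0:600,260:1040])
```

```text
pos [527.8 309.3 248.6] yaw -1.6779 rot [-1.572 -0.    -1.678] F [-1.1  0.3 -4.4] w 49.0 t 49.6
shift tool units [ 0.023 -0.028  0.503] turn y units 0.001
shift after turn [ 0.023 -0.028  0.503]
```

View pics/w29.png

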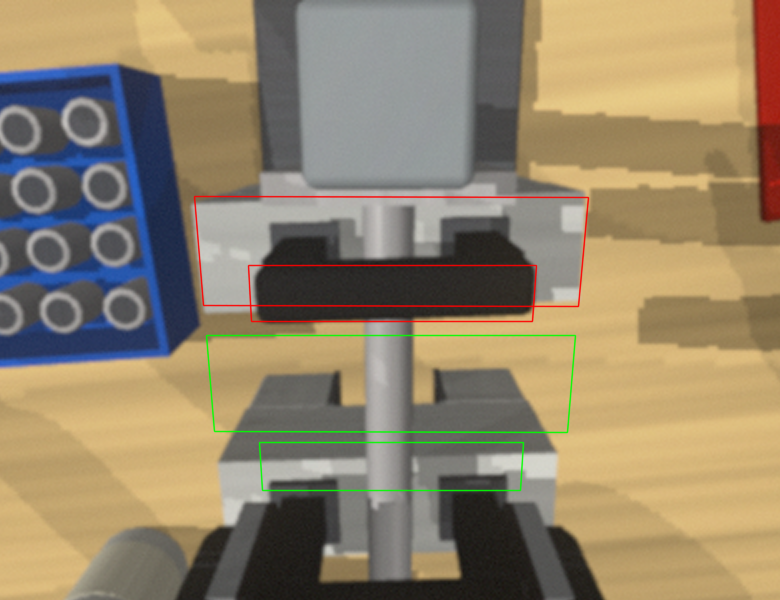

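XL sits as modelled (red). I'll put L's centre at −52 mm, leaving about a 6 mm gap.

Request:
step_arm(moves="0.02 0 0.2 0 0 0 0;0 0 0.2 0 0 0 0;0 0 0.1 0 0 0 0;0 0 0 0 0 0 0;0 0.1 0 0 0 0 0;0 0.1 0 0 0 0 0;0 0.1 0 0 0 0 0;0 0.03 0 0 0 0 0;0 0 0 0 0 0 0")

```text
clock: 50.6
eef_pos: [553.1, 305.5, 231.8]
tool_rot: [-1.572, -0.0, -1.678]
force: [-0.5, -0.2, -3.9]
width: 48.9
```

Request:
step_arm(moves="0 0.02 0 0 0 0 0;0 0 0 0 0 0 0")

```text
clock: 50.8
eef_pos: [553.6, 305.5, 231.4]
tool_rot: [-1.571, 0.0, -1.678]
force: [-0.2, -0.3, -3.6]
width: 49.2
```

Request:
step_arm(moves="0 0.02 0 0 0 0 0;0 0.02 0 0 0 0 0;0 0 0 0 0 0 0")

```text
clock: 51.1
eef_pos: [553.6, 305.5, 229.7]
tool_rot: [-1.571, 0.0, -1.678]
force: [-0.8, 0.6, -2.2]
width: 49.2
```

Request:
step_arm(moves="0 0.02 0 0 0 0 0;0 0 0 0 0 0 0")

```text
clock: 51.3
eef_pos: [553.7, 305.5, 229.5]
tool_rot: [-1.57, 0.001, -1.678]
force: [-3.1, -0.6, 5.4]
width: 49.0
```

Bearing on the hook at 229.5 (predicted 229.9). Releasing.

Request:
step_arm(moves="0 -0.02 0 0 0 0 0.2;0 0 0 0 0 0 0.5;0 0 0 0 0 0 0.8;0 0 0 0 0 0 1;0 0 0 0 0 0 1;0 0 0 0 0 0 1;0 -0.2 0 0 0 0 1;0 -0.4 0 0 0 0 1;0 -0.6 0 0 0 0 1;0 -0.8 0 0 0 0 1;0 -0.8 0 0 0 0 1;0 0 -0.6 0 0 0 1;0 0 0 0 0 0 1;0 0 0 0 0 0 1")

```text
clock: 52.7
eef_pos: [523.4, 309.1, 369.9]
tool_rot: [-1.571, 0.001, -1.677]
force: [0.9, 0.5, -0.5]
width: 85.3
```

Run:
```python
from h import *
im=get_image('top');look(im,['rack','fork_s'])
im=wim();cv2.imwrite('pics/w30.png',im['color'])
r=T(445.5,-143,-0.21,[[3,-48,369]])[0];print(r)
plan(*r)
```

```text
rack [([447.5, -142.5, 2.7], 0.68), ([666.4, -170.5, 153.4], 0.37)]
fork_s [([554.9, 303.2, 150.8], 0.62), ([377.2, 483.4, -0.3], 0.57), ([440.2, -189.8, 10.4], 0.49)]
[ 438.42801755 -190.57086361  369.        ]
pos [524.2 308.3 368.9] yaw -1.6786 rot [-1.571e+00 -1.000e-03 -1.679e+00] F [ 0.1 -0.5 -0.7] w 85.5 t 52.9
shift tool units [ 1.0104e+01  8.0000e-03 -6.3100e-01] turn y units None
```

View pics/w30.png

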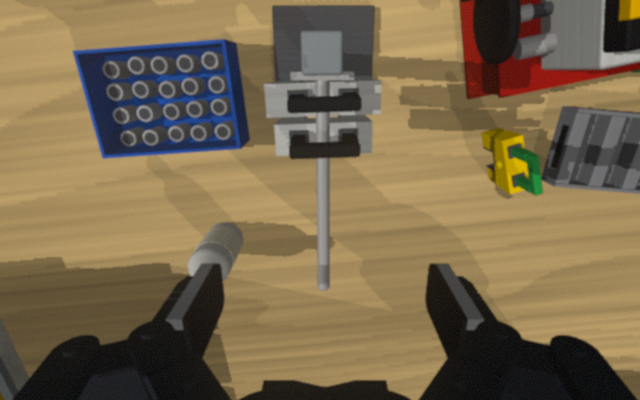

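XL (325,102) and L (323,148) both hang straight, in the right order. Going for S.

Request:
step_arm(moves="0.78 0 -0.05 0 0 0 1;0.78 0 -0.05 0 0 0 1;0.78 0 -0.05 0 0 0 1;0.78 0 -0.05 0 0 0 1;0.78 0 -0.05 0 0 0 1;0.78 0 -0.05 0 0 0 1;0.78 0 -0.05 0 0 0 1;0.78 0 -0.05 0 0 0 1;0.78 0 -0.05 0 0 0 1;0.78 0 -0.05 0 0 0 1;0.78 0 -0.05 0 0 0 1;0.78 0 -0.05 0 0 0 1;0.74 0 -0.03 0 0 0 1;0 0 0 0 0 0 1")

```text
clock: 54.3
eef_pos: [436.3, -196.6, 369.9]
tool_rot: [-1.57, -0.004, -1.689]
force: [-0.6, -0.3, 0.5]
width: 85.5
```

Request:
step_arm(moves="0 0 0 0 -0.9 0 1;0 0 0 0 -0.9 0 1;0 0 0 0 -0.9 0 1;0 0 0 0 -0.9 0 1;0 0 0 0 -0.9 0 1;0 0 0 0 -0.9 0 1;0 0 0 0 -0.9 0 1;0 0 0 0 -0.9 0 1;0 0 0 0 -0.9 0 1;0 0 0 0 -0.9 0 1;0 0 0 0 -0.9 0 1;0 0 0 0 -0.9 0 1;0 0 0 0 -0.9 0 1;0 0 0 0 -0.52 0 1;0 0 0 0 0 0 1")

```text
clock: 55.8
eef_pos: [438.4, -190.1, 369.1]
tool_rot: [-1.571, 0.001, -0.212]
force: [1.0, 0.7, 0.7]
width: 85.2
```

Run:
```python
from h import *
r=T(445.5,-143,-0.21,[[3,-48,170]])[0]
plan(*r,-0.21)
```

```text
pos [ 438.4 -190.1  369.1] yaw -0.2119 rot [-1.571e+00  1.000e-03 -2.120e-01] F [1.  0.7 0.7] w 85.2 t 55.8
shift tool units [ 0.005  3.982 -0.01 ] turn y units -0.016
shift after turn [ 0.005  3.982 -0.01 ]
```

Request:
step_arm(moves="0 0.7 0 0 -0.01 0 1;0 0.7 0 0 0 0 1;0 0.7 0 0 0 0 1;0 0.7 0 0 0 0 1;0 0.7 0 0 0 0 1;0 0.4 0 0 0 0 1;0 0 0 0 0 0 1;0 0 0 0 0 0 1")

```text
clock: 56.6
eef_pos: [438.6, -190.4, 174.6]
tool_rot: [-1.571, 0.0, -0.212]
force: [1.5, 0.2, 0.1]
width: 84.9
```

Run:
```python
from h import *
r=T(445.5,-143,-0.21,[[3,-48,69]])[0]
plan(*r,-0.21)
im=wim()
k=2
img=cv2.resize(im['color'],None,fx=k,fy=k,interpolation=cv2.INTER_CUBIC)
r=(445.5,-143,-0.21)
poly(img,im,T(*r,box(-54,54,-129.5,129.5,34)),k,(255,0,255))
ofork(img,im,r,-48,'s',k,(0,255,0),3)
cv2.imwrite('pics/w31.png',img[100:700,240:1040])
```

```text
pos [ 438.6 -190.4  174.6] yaw -0.2116 rot [-1.571  0.    -0.212] F [1.5 0.2 0.1] w 84.9 t 56.6
shift tool units [-2.000e-03  2.111e+00 -3.000e-03] turn y units -0.013
shift after turn [-2.000e-03  2.111e+00 -3.000e-03]
```

View pics/w31.png

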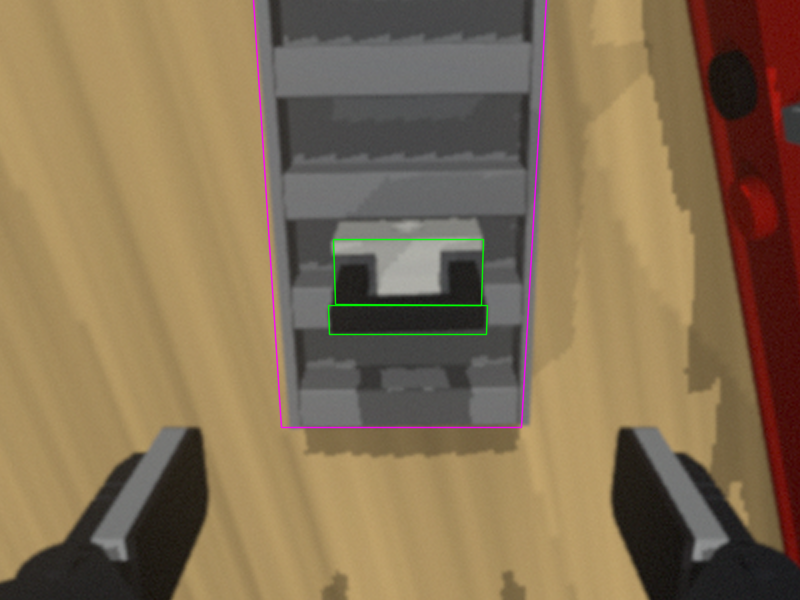

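Request:
step_arm(moves="0 0.4 0 0 0 0 1;0 0.4 0 0 0 0 1;0 0.4 0 0 0 0 1;0 0.4 0 0 0 0 1;0 0.3 0 0 0 0 1;0 0.18 0 0 0 0 1;0 0 0 0 0 0 1;0 0 0 0 0 0 0;0 0 0 0 0 0 0;0 0 0 0 0 0 0;0 0 0 0 0 0 0;0 0 0 0 0 0 0;0 0 0 0 0 0 0")

```text
clock: 57.95
eef_pos: [438.9, -190.3, 71.4]
tool_rot: [-1.571, -0.002, -0.211]
force: [-1.1, 0.1, 5.5]
width: 49.2
```

Run:
```python
from h import *
plan(z=400,yaw=-1.678)
grip('pics/w32.png','s',ctrl.read_state()['eef_pos'][2])
```

```text
pos [ 438.9 -190.3   71.4] yaw -0.2106 rot [-1.571 -0.002 -0.211] F [-1.1  0.1  5.5] w 49.2 t 58.0
shift tool units [ 0.012 -6.572 -0.   ] turn y units 12.228
shift after turn [ 0.012 -6.572 -0.   ]
```

View pics/w32.png

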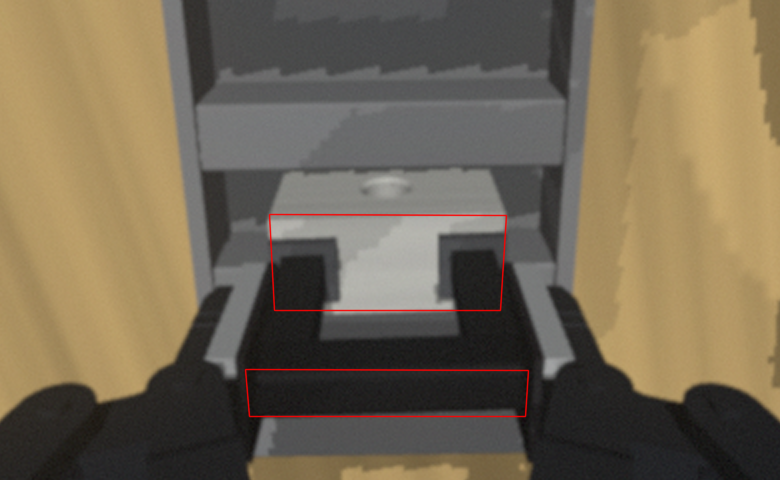

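S is gripped and centred, with its eye at TCP + 24.6. Carrying it to the hook.

Request:
step_arm(moves="0 -0.3 0 0 0 0 0;0 -0.6 0 0 0 0 0;0 -0.95 0 0 0 0 0;0 -0.95 0 0 0 0 0;0 -0.95 0 0 0.9 0 0;0 -0.95 0 0 0.9 0 0;0 -0.95 0 0 0.9 0 0;0 -0.95 0 0 0.9 0 0;0 0 0 0 0.9 0 0;0 0 0 0 0.9 0 0;0 0 0 0 0.9 0 0;0 0 0 0 0.9 0 0;0 0 0 0 0.9 0 0;0 0 0 0 0.9 0 0;0 0 0 0 0.9 0 0;0 0 0 0 0.9 0 0;0 0 0 0 0.9 0 0;0 0 0 0 0.53 0 0;0 0 0 0 0 0 0")

```text
clock: 59.9
eef_pos: [437.9, -189.7, 400.3]
tool_rot: [-1.571, 0.001, -1.678]
force: [0.1, 0.1, -2.4]
width: 49.1
```

Run:
```python
from h import *
p=T(*HK,[[-206,0,400]])[0]
plan(*p,-1.678)
print(ctrl.read_state()['qpos'].round(2))
```

```text
pos [ 437.9 -189.7  400.3] yaw -1.6783 rot [-1.571e+00  1.000e-03 -1.678e+00] F [ 0.1  0.1 -2.4] w 49.1 t 59.9
shift tool units [-10.092   0.013  -1.86 ] turn y units -0.002
shift after turn [-10.092   0.013  -1.857]
[-0.41  0.34  1.06  1.73 -0.31  1.26 -0.96]
```

Request:
step_arm(moves="-0.78 0 -0.14 0 0 0 0;-0.78 0 -0.14 0 0 0 0;-0.78 0 -0.14 0 0 0 0;-0.78 0 -0.14 0 0 0 0;-0.78 0 -0.14 0 0 0 0;-0.78 0 -0.14 0 0 0 0;-0.78 0 -0.14 0 0 0 0;-0.78 0 -0.14 0 0 0 0;-0.78 0 -0.14 0 0 0 0;-0.78 0 -0.14 0 0 0 0;-0.78 0 -0.14 0 0 0 0;-0.78 0 -0.14 0 0 0 0;-0.74 0 -0.18 0 0 0 0;0 0 0 0 0 0 0;0 0 0 0 0 0 0")

```text
clock: 61.4
eef_pos: [399.4, 322.3, 400.0]
tool_rot: [-1.571, -0.001, -1.675]
force: [-0.6, -0.9, -1.1]
width: 49.2
```

Run:
```python
from h import *
p=T(*HK,[[-206,0,250.4]])[0]
plan(*p,-1.678);print(ctrl.read_state()['qpos'].round(2))
```

```text
pos [399.4 322.3 400. ] yaw -1.6748 rot [-1.571e+00 -1.000e-03 -1.675e+00] F [-0.6 -0.9 -1.1] w 49.2 t 61.4
shift tool units [0.004 2.991 0.005] turn y units 0.027
shift after turn [0.004 2.991 0.005]
[-1.41  0.4   1.01  1.64 -0.35  1.29 -2.01]
```

Request:
step_arm(moves="0 0.6 0 0 0 0 0;0 0.6 0 0 0 0 0;0 0.6 0 0 0 0 0;0 0.6 0 0 0 0 0;0 0.4 0 0 0 0 0;0 0.2 0 0 0 0 0;0 0 0 0 0 0 0;0 0 0 0 0 0 0")

```text
clock: 62.2
eef_pos: [400.7, 321.7, 251.4]
tool_rot: [-1.57, 0.001, -1.679]
force: [0.1, 0.2, -1.3]
width: 49.0
```

Run:
```python
from h import *
p=T(*HK,[[-85,0,250.4]])[0]
plan(*p,-1.678)
im=wim()
k=2
img=cv2.resize(im['color'],None,fx=k,fy=k,interpolation=cv2.INTER_CUBIC)
ohook(img,im,k)
cv2.imwrite('pics/w33.png',img[0:600,260:1040])
```

```text
pos [400.7 321.7 251.4] yaw -1.6787 rot [-1.570e+00  1.000e-03 -1.679e+00] F [ 0.1  0.2 -1.3] w 49.0 t 62.2
shift tool units [-0.004  0.023  2.396] turn y units -0.006
shift after turn [-2.000e-03  2.300e-02  2.396e+00]
```

View pics/w33.png

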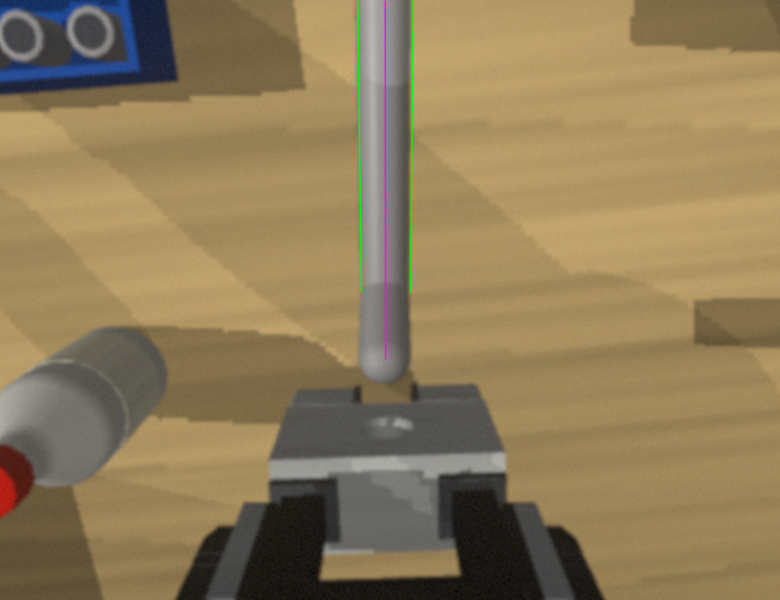

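Aligned. Going onto the hook.

Request:
step_arm(moves="-0.02 0.02 0.2 0 0 0 0;0 0 0.3 0 0 0 0;0 0 0.3 0 0 0 0;0 0 0.3 0 0 0 0;0 0 0.3 0 0 0 0;0 0 0.2 0 0 0 0;0 0 0.2 0 0 0 0;0 0 0.2 0 0 0 0;0 0 0 0 0 0 0;0 0 0 0 0 0 0")

```text
clock: 63.25
eef_pos: [499.3, 312.2, 249.2]
tool_rot: [-1.571, -0.0, -1.678]
force: [-1.1, -0.2, -1.8]
width: 48.8
```

Run:
```python
from h import *
p=T(*HK,[[-85,0,250.4]])[0]
plan(*p,-1.678)
im=wim()
k=2
img=cv2.resize(im['color'],None,fx=k,fy=k,interpolation=cv2.INTER_CUBIC)
for s,c in ((-51,(0,0,255)),(-85,(0,255,0))):
    poly(img,im,T(*HK,box(s-5,s+5,-25,25,267)),k,c)
    poly(img,im,T(*HK,box(s-13,s+13,-40,40,219)),k,c)
cv2.imwrite('pics/w34.png',img[0:600,260:1040])
```

```text
pos [499.3 312.2 249.2] yaw -1.6782 rot [-1.571 -0.    -1.678] F [-1.1 -0.2 -1.8] w 48.8 t 63.2
shift tool units [ 0.02  -0.023  0.417] turn y units -0.002
shift after turn [ 0.02  -0.023  0.417]
```

View pics/w34.png

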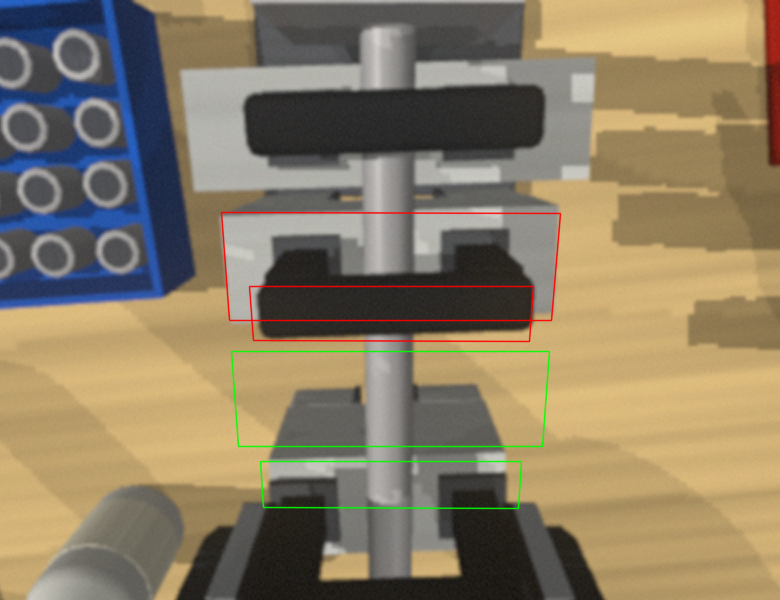

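Request:
step_arm(moves="0.02 0 0.2 0 0 0 0;0 0 0.2 0 0 0 0;0 0 0 0 0 0 0;0 0.1 0 0 0 0 0;0 0.1 0 0 0 0 0;0 0.1 0 0 0 0 0;0 0.05 0 0 0 0 0;0 0 0 0 0 0 0")

```text
clock: 64.1
eef_pos: [518.7, 309.2, 231.2]
tool_rot: [-1.572, -0.001, -1.678]
force: [0.2, -0.6, -1.3]
width: 48.8
```

Request:
step_arm(moves="0 0.02 0 0 0 0 0;0 0.02 0 0 0 0 0;0 0 0 0 0 0 0")

```text
clock: 64.4
eef_pos: [519.4, 309.2, 230.3]
tool_rot: [-1.57, 0.001, -1.678]
force: [-0.5, 0.2, 0.2]
width: 49.0
```

Request:
step_arm(moves="0 0.02 0 0 0 0 0;0 0 0 0 0 0 0")

```text
clock: 64.6
eef_pos: [519.4, 309.3, 230.1]
tool_rot: [-1.57, 0.001, -1.678]
force: [-2.9, -0.8, 6.7]
width: 49.0
```

Request:
step_arm(moves="0 -0.02 0 0 0 0 0.2;0 0 0 0 0 0 0.5;0 0 0 0 0 0 0.8;0 0 0 0 0 0 1;0 0 0 0 0 0 1;0 0 0 0 0 0 1;0 -0.2 0 0 0 0 1;0 -0.4 0 0 0 0 1;0 -0.6 0 0 0 0 1;0 -0.8 0 0 0 0 1;0 -0.8 0 0 0 0 1;0 -0.4 -0.6 0 0 0 1;0 0 0 0 0 0 1;0 0 0 0 0 0 1")

```text
clock: 66.0
eef_pos: [489.2, 312.7, 390.6]
tool_rot: [-1.57, 0.001, -1.677]
force: [-0.4, -0.2, -0.1]
width: 85.1
```

Run:
```python
from h import *
plan()
im=wim();cv2.imwrite('pics/w35.png',im['color'])
im=get_image('scene');look(im,['pin','next_fork','holder_hole'])
cv2.imwrite('pics/s35.png',cv2.resize(im['color'][80:330,200:460],None,fx=2.4,fy=2.4,interpolation=cv2.INTER_CUBIC))
c=im['color'][235:310,280:370];cv2.imwrite('pics/s35p.png',cv2.resize(c,None,fx=7,fy=7,interpolation=cv2.INTER_CUBIC))
```

```text
pos [489.2 312.7 390.6] yaw -1.6771 rot [-1.570e+00  1.000e-03 -1.677e+00] F [-0.4 -0.2 -0.1] w 85.1 t 66.0
shift tool units [0. 0. 0.] turn y units None
pin [([662.4, -168.4, 148.0], 0.62)]
next_fork [([662.5, -145.0, 99.4], 0.97), ([465.8, 67.2, -3.8], 0.64)]
holder_hole [([667.4, -168.7, 151.3], 0.82), ([551.6, 299.4, 156.0], 0.71)]
```

View pics/w35.png

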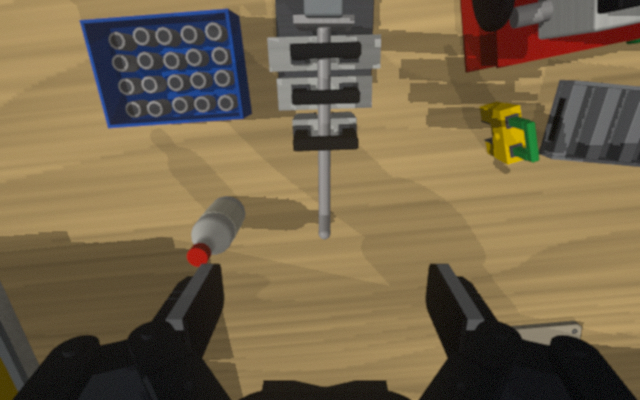

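View pics/s35.png

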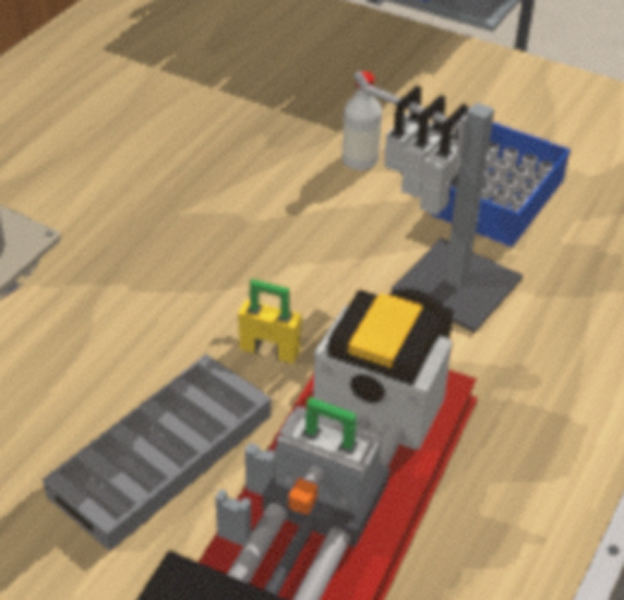

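View pics/s35p.png

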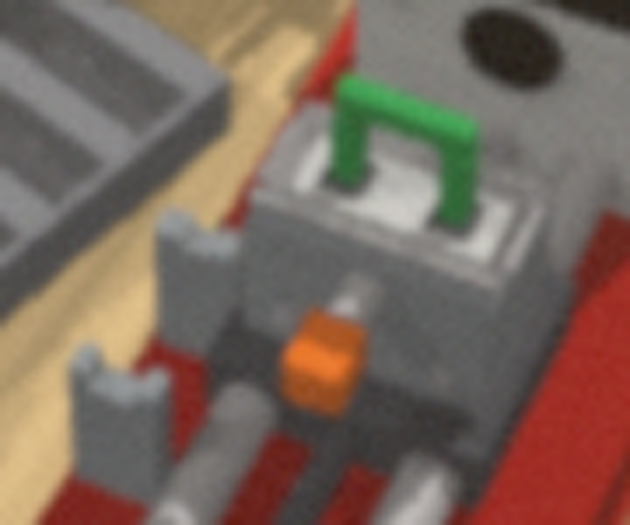

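All three forks hang in order XL (325,52), L (325,97), S (325,138). The fork and pin look right in the scene view. There is time to spare, so I'll check the pin's shoulder up close.

Request:
step_arm(moves="0 0 -0.6 0 -0.9 0 1;0 0 -0.6 0 -0.9 0 1;0 0 0 0 -0.9 0 1;0 0 0 0 -0.9 0 1;0 0 0 0 -0.9 0 1;0 0 0 0 -0.9 0 1;0 0 0 0 -0.9 0 1;0 0 0 0 -0.9 0 1;0 0 0 0 -0.9 0 1;0 0 0 0 -0.9 0 1;0 0 0 0 -0.9 0 1;0 0 0 0 -0.9 0 1;0 0 0 0 -0.9 0 1;0 0 0 0 -0.9 0 1;0 0 0 0 -0.9 0 1;0 0 0 0 -0.9 0 1;0 0 0 0 -0.4 0 1;0 0 0 0 0 0 1")

```text
clock: 68.05
eef_pos: [429.9, 315.1, 389.3]
tool_rot: [-1.572, 0.001, 0.097]
force: [-0.2, 0.7, -0.0]
width: 85.5
```

Run:
```python
from h import *
plan(664,-235,300,0.10)
```

```text
pos [429.9 315.1 389.3] yaw 0.097 rot [-1.572e+00  1.000e-03  9.700e-02] F [-0.2  0.7 -0. ] w 85.5 t 68.0
shift tool units [  3.596   1.791 -11.402] turn y units -0.025
shift after turn [  3.562   1.791 -11.412]
```

Request:
step_arm(moves="0 0 -0.76 0 0 0 1;0 0 -0.76 0 0 0 1;0.2 0 -0.76 0 0 0 1;0.3 0 -0.76 0 0 0 1;0.3 0 -0.76 0 0 0 1;0.3 0 -0.76 0 0 0 1;0.3 0 -0.76 0 0 0 1;0.3 0 -0.76 0 0 0 1;0.3 0 -0.76 0 0 0 1;0.3 0 -0.76 0 0 0 1;0.3 0 -0.76 0 0 0 1;0.3 0 -0.76 0 0 0 1;0.3 0 -0.76 0 0 0 1;0.3 0 -0.76 0 0 0 1;0.3 0 -0.7 0 0 0 1;0 0 0 0 0 0 1")

```text
clock: 69.65
eef_pos: [673.7, -237.0, 387.2]
tool_rot: [-1.575, 0.004, 0.089]
force: [0.1, -0.5, -0.1]
width: 85.1
```

Run:
```python
from h import *
plan(664,-235,280,0.10)
im=wim();cv2.imwrite('pics/w36.png',im['color'])
```

```text
pos [ 673.7 -237.   387.2] yaw 0.0893 rot [-1.575  0.004  0.089] F [ 0.1 -0.5 -0.1] w 85.1 t 69.7
shift tool units [-0.181  2.145  0.065] turn y units -0.089
shift after turn [-0.18   2.145  0.067]
```

View pics/w36.png

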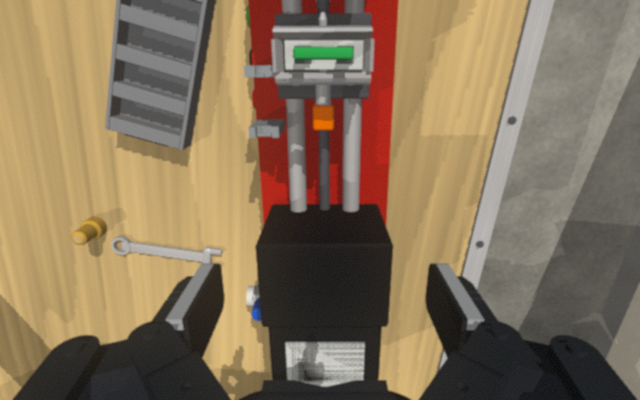

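Request:
step_arm(moves="-0.15 0.5 -0.2 0 -0.08 0 1;0 0.6 -0.2 0 0 0 1;0 0.6 0 0 0 0 1;0 0.6 0 0 0 0 1;0 0 0 0 0 0 1;0 0 0 0 0 0 1")

```text
clock: 70.3
eef_pos: [669.0, -249.6, 275.3]
tool_rot: [-1.57, 0.0, 0.108]
force: [-0.0, -1.1, 0.4]
width: 85.6
```

Run:
```python
from h import *
plan()
im=wim();k=5
cv2.imwrite('pics/w37.png',im['color'])
m=(662.4,-141,0.10)
img=cv2.resize(im['color'][0:120,250:400],None,fx=k,fy=k,interpolation=cv2.INTER_CUBIC)
im2=dict(im);im2['cx']=im['cx']-250
poly(img,im2,T(*m,[[-8,-26.5,148],[8,-26.5,148]]),k,(0,255,0),False)   # home shoulder
poly(img,im2,T(*m,[[-11,-26.5-20,159],[11,-26.5-20,159]]),k,(0,255,255),False) # knob front top edge
poly(img,im2,T(*m,[[-11,-26.5-46,159],[11,-26.5-46,159]]),k,(0,255,255),False)
poly(img,im2,T(*m,[[-3,39.5,148],[3,39.5,148]]),k,(255,0,255),False)
poly(img,im2,T(*m,[[-30,26.5,148],[30,26.5,148]]),k,(255,0,255),False)
cv2.imwrite('pics/w37c.png',img)
```

```text
pos [ 669.  -249.6  275.3] yaw 0.1083 rot [-1.57   0.     0.108] F [-0.  -1.1  0.4] w 85.6 t 70.3
shift tool units [0. 0. 0.] turn y units None
```

View pics/w37c.png

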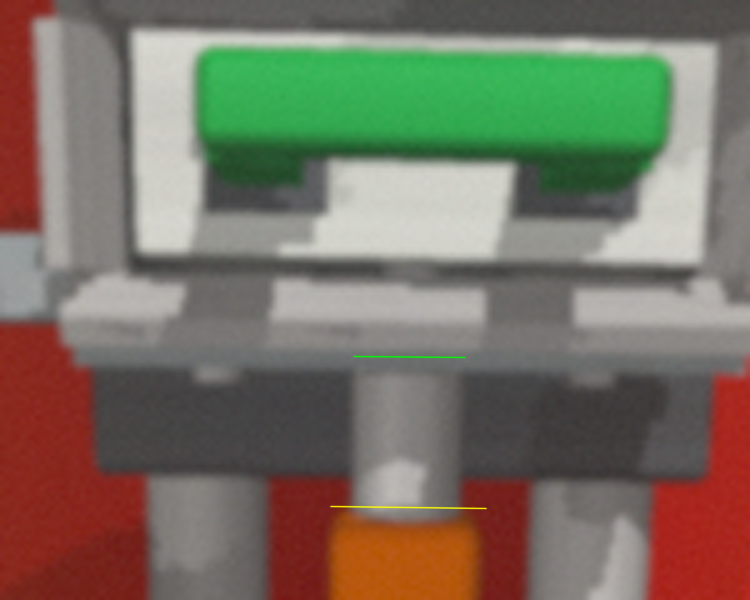

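Run:
```python
import cv2
c=cv2.imread('pics/w37.png')[55:115,300:365]
cv2.imwrite('pics/w37d.png',cv2.resize(c,None,fx=9,fy=9,interpolation=cv2.INTER_CUBIC))
```

```text
(no output)
```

View pics/w37d.png

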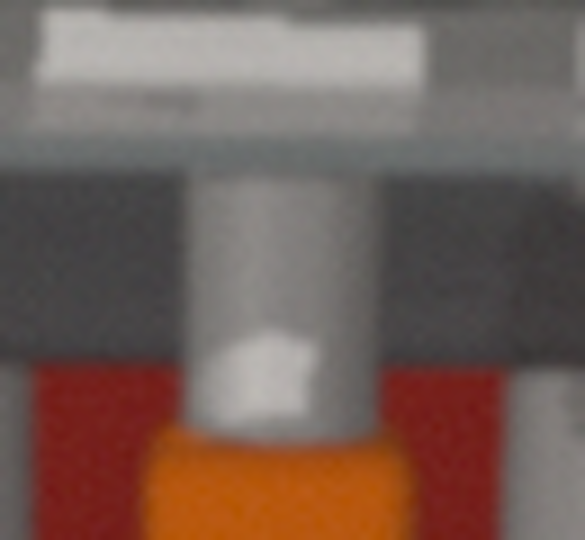

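The collar meets the cheek with no shank showing between them (crop (283,180)), so the pin is home. Nothing is touching the robot, so I'm handing in.

Run:
```python
from h import *
im=get_image('scene');cv2.imwrite('pics/s38.png',cv2.resize(im['color'][80:330,200:460],None,fx=2.4,fy=2.4,interpolation=cv2.INTER_CUBIC))
plan()
print(ctrl.finish_job())
```

```text
pos [ 669.7 -250.8  277.2] yaw 0.1082 rot [-1.572 -0.003  0.108] F [-0.9 -0.9 -0.1] w 85.4 t 70.4
shift tool units [0. 0. 0.] turn y units None
the job is handed in; nothing more can be done
None
```

View pics/s38.png

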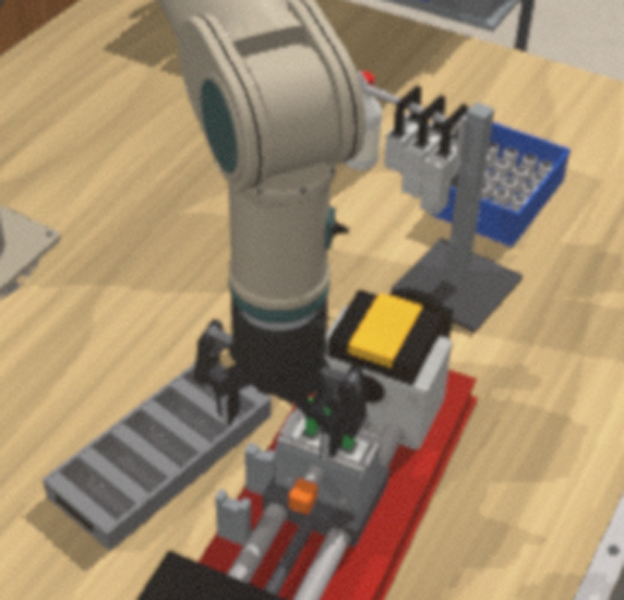

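The changeover is done and handed in at about 70 s of the 210 s allowed.

- **Fork and pin:** The green-handled aluminium fork stands on the holder floor; contact came at z 175.7 against a predicted 175.6. The orange pin goes through both cheeks and the fork. Its nose shows about 13 mm past the far cheek, and the collar meets the near cheek with no shank visible.
- **Hanging:** Three black-handled forks were there: XL, L and S. They hang XL at the post, then L, then S in front, and the last scene view shows all three still on the hook.
- **Left alone:** I did not touch the yellow look-alike or the other bench items.

**Where checks disagreed:** The knob's front edge sat about 1 mm short of where my machine model put it. I put that down to the model's y position, because the push met firm resistance and no gap shows. The networks sometimes mixed up the fork sizes, so I took those from overlays of the known widths. No force reading or contact pointed to a problem.

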